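Deburr the bush of a tape dispenser frame

TASK

Take the deburring tool from its stand, put its blade well down into the bore of the steel bush in the tape dispenser frame with the brass collar clear of the bush, and run it once round the inside edge: start at the side where the copper lug is screwed on, go clockwise as seen from above, and keep it lightly pressed outward against the edge all the way until it is back at the lug side. Press gently, never more than 8 N, keep the tool upright (within 5 degrees, so that it does not slew in the grip), touch the frame only with the tool, then set the tool back in its stand, fully home, let go, and leave everything else where it lies.

Things in the scene. Friction and masses are not known exactly. Their poses are not given: they have to be found in the camera images.
- frame: The work: grey cast aluminium tape dispenser frame fixed on the shelf, lying on its side. Foot 130 x 92 mm, 10 thick; an upright round seat (86 mm across outside, 72 inside, top 54 mm up) holds a steel bush. Origin under the seat's centre, on the shelf; z up, +x to the lug side. A toothed bar, 40 mm high, stands on the -x side. The bush's edge is the frame's highest part.
- bore (a point): Centre of the SEAT at the height of the bush's flat upper edge, 60 mm above the shelf; axes as the frame. The bush is a rigid tube, 58 mm outside, 48 mm bore, 38 deep, clamped in its seat up to 4.5 mm off centre along x and along y, differently each time, so where its edge really is must be felt.
- lug (a point): the copper ground lug screwed on the frame's +x side, where the round starts: a flat tongue 43 to 78 mm from the seat's centre, top 49 mm above the shelf, screw head to 53 mm; this point is its middle
- tool: The deburring tool, 90 mm long, 0.1 to 0.2 kg, standing blade down in its stand; rigid. Origin at the blade's tip, z along the tool to the handle. From the tip up: round steel blade 30 mm long, 6 mm diameter at the tip widening to 12 mm; brass collar 26 mm across, 6 thick; handle. The blade is round, so the tool need not be turned as it runs.
- handle (a point): middle of the tool's brown square handle, 60 mm above the tip: 24 x 24 mm, sides along this frame's x and y, reaching 25 mm below to 26 mm above this point, then a steel cap 4 mm high. The collar's underside is 30 mm below this point.
- blade (a point): point on the tool's axis 40 mm below the handle's middle, 10 mm below the collar's underside and 20 mm above the tip, where the blade is 10 mm in diameter; it should run about level with the bush's upper edge
- stand_hole (a point): The stand: a fixed brown block 80 x 80 mm, 48 mm high, on a steel plate 96 mm square, with one upright hole, 20 mm in diameter and 40 mm deep. This point is the centre of the hole's mouth. The tool hangs in it with its collar resting on the block (point blade then 10 mm below this point).
- socket: bystander: cream bakelite tube socket, 38 mm across, 18 high; origin centre of its underside
- fuse: bystander: glass fuse in a steel clip holder, 48 x 16 x 17 mm; origin centre of its underside
- board: bystander: brown phenolic board 70 x 110 mm lying flat; origin centre of its underside
- spare_lug: bystander: loose flat copper ground lug about 43 mm long, 4 thick; origin centre of its underside
- jar: bystander: glass jar with steel cap, 52 mm across, 65 high; origin centre of its underside
- transformer: bystander: small transformer 80 x 62 x 54 mm; origin centre of its underside
- parts_tray: bystander: open steel tray 120 x 160 x 35 mm; origin centre of its underside
Not all that is in view belongs to the job. What is shaped like the part that bears stand_hole but green is not meant.

How it is judged:
By the outcome, as a careful person would: the job done as asked, in the order asked, and still so for the second after the job is handed in, with the robot touching nothing.
It also fails if it takes over 72 s, if anything falls off the work surface, if the arm or the gripper's body presses on something with over 40 N, if the wrist force passes 120 N, or if a joint passes its speed limit or range.

ROBOT

A 7-joint arm with a two-finger parallel gripper is mounted at the origin on the work surface. World frame = base frame: x ahead of the robot, y to its left, z up, the work surface at z = 0. Lengths are in m, angles in rad, forces in N, time in s.
With the tool pointing down it reaches from about 0.4 to 0.85 m from the base axis. Payload 4.5 kg.
Tool frame: the origin (TCP) lies on the centre line of the jaws, within the pads' length; the fingertips stand 25 mm ahead of it and the grasp point (between the pads) lies 6 mm ahead of it; y points along the fingers, z is the direction in which the jaws open and shut, and the axes are right-handed (so a half turn about y gives the same grasp; the last joint's range is limited). The gripper opens to 88 mm and grips with 3 to 60 N. Pads are 18 mm wide; open, the fingers measure 123 mm over their backs; the gripper's body (75 mm by 187 mm) begins 45 mm behind the grasp point.
Start: joints at [-1.184, 0.689, -0.195, 1.565, 0.157, 0.902, -0.215], TCP at [0.216, 0.587, 0.264] pointing down, gripper open.
Joint ranges: [-3.01, 3.01], [-0.46, 2.08], [-1.47, 1.51], [0.13, 2.56], [-1, 4.14], [0.04, 2.09], [-2.66, 2.66]. Speed limits (rad/s): [2.57, 2.57, 3.14, 3.14, 3.14, 3.14, 3.14].

INTERFACE

Orientations are given as a unit quaternion [w, x, y, z].
In Python, from cell import sensors, eyes, ctrl gives the robot as it stands. The module is installed in compiled form; this text tells all that it offers.
- The arm moves only by the tool jog_arm, never from a script. Its argument "rows" is a list of rows, each an object of numbers: "tx", "ty", "tz": the shift along the tool's x, y, z in m; "wx", "wy", "wz": the turn, a rotation vector about the tool's x, y, z in rad; "gripper": the closure in counts, from 0 (fully open) to 255 (shut). A call has 1 to 8 rows; each row is the pose to reach, as a shift and turn from the pose measured when the call began, along the tool's axes at that moment; what a row does not reach only later rows make up. A row lasts 1/8 s, in which the tool goes at most 62.5 mm and 10.7 degrees, less where a joint would pass 70% of its speed; a pose out of reach is approached as far as the arm can. A call with a gripper value outside its range is refused whole. The fingers move at their own pace and stop on an object; the grip force is fixed at half the most. Time passes only in rows, so rows that repeat a pose let the fingers close. It gives the time, the measured TCP pose, the force and the opening at its end, in the units of the state.
- sensors.get_obs(): the state, without advancing time (a new reading comes with each control period).
- eyes.grab_frame(name): name is "scene" or "side" or "wrist"; returns a dict with "img" (384x512x3 uint8, red, green, blue), "mtx" (3x3 intrinsics, pixels), "k1" (the pictures are not rectified: a ray, as slopes to the right and down, at radius r is drawn at 1 + k1 r^2 times it, then the intrinsics apply), "xyz" and "rotation" of the camera in the world. Camera axes: x right, y down, z forward; pixel columns grow to the right and rows downward; lengths in m; the calibration is good to about 2 mm. A picture is of the moment at which its call begins. There is no depth.
- ctrl.close_job(): hands the job in, once; it reports no verdict.
The state is a dict: "time_s": time; "joints": joint angles; "qd": joint speeds; "joint_efforts": joint torques, N m; "ee_pos": TCP position; "orientation": TCP orientation; "wrist_force": force on the tool from outside, world axes, zero at the start; "torque": the same for the moment, N m; "finger_gap": finger opening in m.
Only numpy, scipy, OpenCV 4.12 (cv2) and the standard library are available. Lean on these libraries where they do the work, as an engineer would, in place of code of your own. Each camera call takes 0.05 s, during which the arm holds its last target.

## Working session

There is one attempt and no reset: what is moved stays moved. The work goes in short steps, Python scripts to look and compute and a tool call to move; the robot and the scene stay as the last step left them, time stands still between calls to the robot, and variables do not carry over. Pictures are saved under pics/ and viewed, and the job is handed in when it is done.

Besides the shell and the picture viewer there is one more tool, called after "Emit:" as name(argument=value, ...) on one line, values as JSON. jog_arm: Moves the arm, as the interface text tells. Its arguments: {"type":"object","properties":{"rows":{"type":"array","items":{"type":"object","properties":{"tx":{"type":"number"},"ty":{"type":"number"},"tz":{"type":"number"},"wx":{"type":"number"},"wy":{"type":"number"},"wz":{"type":"number"},"gripper":{"type":"number"}}}}},"required":["rows"]}

```bash
mkdir -p pics
cat > h.py <<'E'
import numpy as np,cv2
from cell import sensors,eyes,ctrl
from scipy.spatial.transform import Rotation as R
def rot(q): return R.from_quat([q[1],q[2],q[3],q[0]])
def save(n,fn):
    f=eyes.grab_frame(n); cv2.imwrite('pics/'+fn+'.png',f['img'][:,:,::-1]); 
    np.savez('pics/'+fn+'.npz',**{k:np.array(v) for k,v in f.items()}); return f
def load(fn): return dict(np.load('pics/'+fn+'.npz'))
def camR(f):
    r=np.array(f['rotation'],float)
    return r if r.shape==(3,3) else rot(r).as_matrix()
def ray(f,u,v):
    K=np.array(f['mtx']);k1=float(f['k1'])
    d=cv2.undistortPoints(np.array([[[u,v]]],float),K,np.array([k1,0,0,0.]))[0,0]
    D=camR(f)@np.array([d[0],d[1],1]); return np.array(f['xyz'],float),D/np.linalg.norm(D)
def onplane(f,u,v,z):
    o,d=ray(f,u,v); return o+d*(z-o[2])/d[2]
def tri(rs):
    A=0;b=0
    for o,d in rs:
        P=np.eye(3)-np.outer(d,d);A=A+P;b=b+P@o
    p=np.linalg.solve(A,b); return p,[np.linalg.norm((np.eye(3)-np.outer(d,d))@(p-o)) for o,d in rs]
def proj(f,p):
    X=camR(f).T@(np.array(p)-np.array(f['xyz'],float)); s=X[:2]/X[2]; s=s*(1+float(f['k1'])*(s@s)); K=np.array(f['mtx'])
    return K[0,0]*s[0]+K[0,2],K[1,1]*s[1]+K[1,2]
def st():
    o=sensors.get_obs(); np.set_printoptions(precision=4,suppress=True)
    for k in o: print(k,np.array(o[k]))
    print(rot(o['orientation']).as_matrix()); return o
E
python3 - <<'E'
from h import *
st()
for n in ['scene','side','wrist']:
    f=save(n,n+'0'); print(n,f['mtx'],f['k1'],f['xyz'],f['rotation'])
E
```

```text
time_s 0.0
joints [-1.1842  0.69   -0.1945  1.5663  0.1573  0.9025 -0.2151]
qd [ 0.0008  0.0008  0.0022  0.0006 -0.0009 -0.0001 -0.0004]
joint_efforts [  0.0007 -52.7567  -1.2673 -15.3426  -0.0528   0.0065   0.0002]
ee_pos [0.2158 0.586  0.2629]
orientation [-0.6955  0.6968 -0.1241  0.124 ]
wrist_force [ 0.3381  0.5155 -0.2938]
torque [-0.0147 -0.011  -0.0061]
finger_gap 0.08807850506296888
[[ 0.9384 -0.0005  0.3454]
 [-0.3454 -0.0017  0.9384]
 [ 0.0001 -1.     -0.0018]]
scene [[390.3064   0.     254.6144]
 [  0.     390.3064 190.1082]
 [  0.       0.       1.    ]] -0.06919273812527499 [ 0.8222 -0.5477  0.8269] [-0.2953  0.9225  0.2352 -0.0808]
side [[364.5362   0.     254.3723]
 [  0.     364.5362 193.1667]
 [  0.       0.       1.    ]] -0.003421859219193715 [0.0608 0.5631 0.5876] [ 0.1591 -0.2672  0.8321 -0.4593]
wrist [[322.7075   0.     256.8409]
 [  0.     322.7075 191.4631]
 [  0.       0.       1.    ]] 0.012367765102552167 [0.1468 0.612  0.3837] [0.1192 0.8116 0.566  0.0814]
```

View pics/scene0.png

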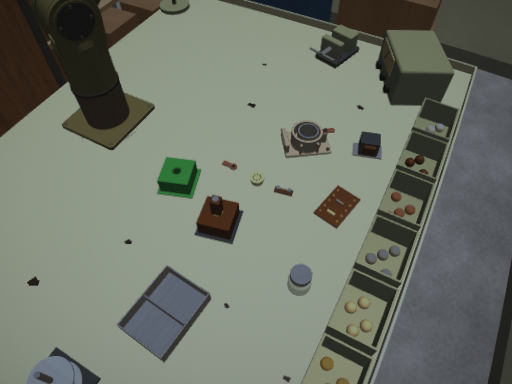

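View pics/side0.png

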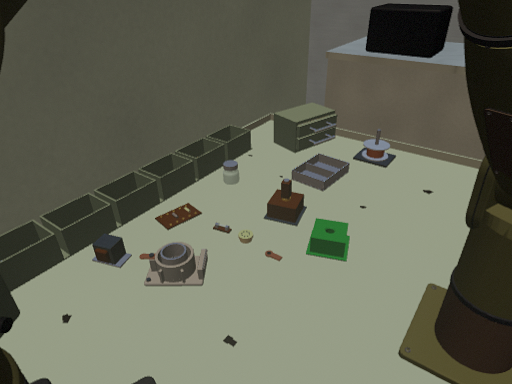

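View pics/wrist0.png

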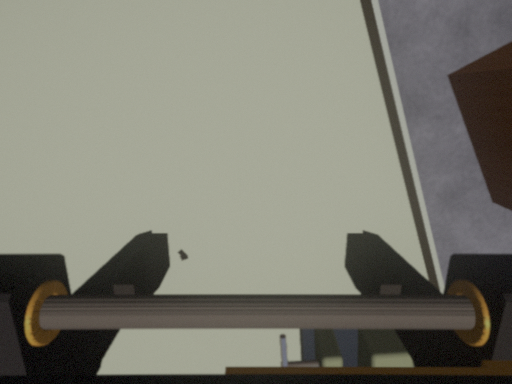

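The scene view shows the brown stand with the tool near (218,212), the frame near (307,138) with its lug at (330,130), and the green decoy at (178,175). The side view shows the stand at (286,205) and the frame at (177,262), with the lug at (147,257). I'll zoom in next.

Run:
```python
from h import *
def crop(fn,u,v,w,h,s):
    i=cv2.imread('pics/'+fn+'.png')[v:v+h,u:u+w]; i=np.clip(i.astype(float)*1.6,0,255).astype(np.uint8); return cv2.resize(i,None,fx=s,fy=s,interpolation=cv2.INTER_CUBIC)
a=crop('scene0',185,185,66,60,6);b=crop('scene0',275,110,66,60,6)
c=crop('side0',255,170,66,60,6);d=crop('side0',135,232,80,60,5);d=cv2.resize(d,(396,360))
cv2.imwrite('pics/z0.png',np.vstack([np.hstack([a,b]),np.hstack([c,d])])[:, :])
z=cv2.imread('pics/z0.png');print(z.shape)
cv2.imwrite('pics/z1.png',z[:360]);cv2.imwrite('pics/z2.png',z[360:])
```

```text
(720, 792, 3)
```

View pics/z1.png

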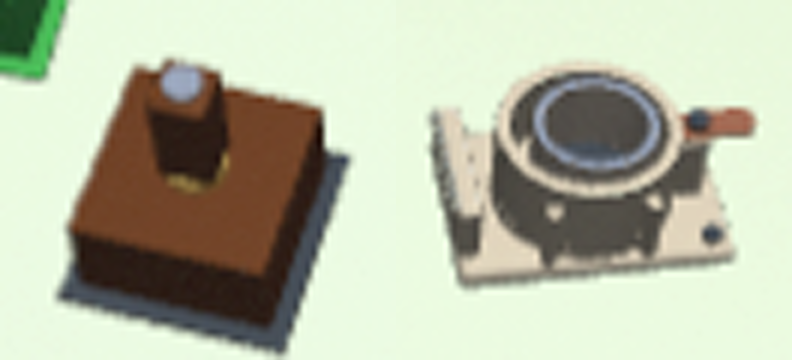

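View pics/z2.png

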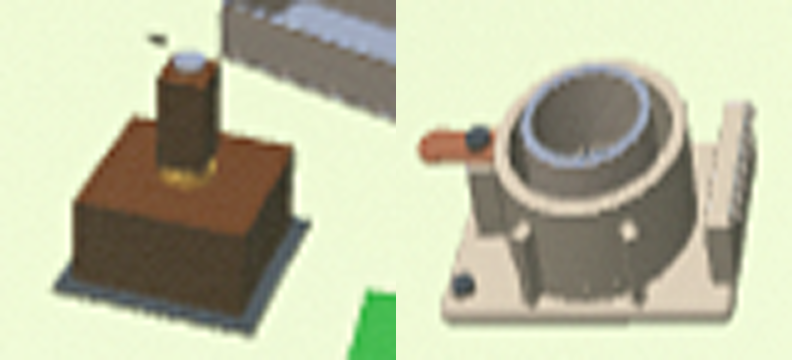

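Run:
```python
from h import *
S=load('scene0');D=load('side0')
def hsv(f):return cv2.cvtColor(f['img'],cv2.COLOR_RGB2HSV)
for n,f,c1,c2,lug,off in [('sc',S,(215,199),(307,131),(328,131),0),('sd',D,(286,180),(174,256),(147,257),0)]:
    im=f['img'].astype(int)
    for c in (c1,c2): print(n,c,im[c[1],c[0]])
    m=((im[:,:,2]-im[:,:,0])>15).astype(np.uint8)  # bluish
    for c,w in ((c1,8),(c2,16)):
        mm=np.zeros_like(m);mm[c[1]-w:c[1]+w,c[0]-w:c[0]+w]=m[c[1]-w:c[1]+w,c[0]-w:c[0]+w]
        ys,xs=np.nonzero(mm);print(len(xs),xs.mean() if len(xs) else 0,ys.mean() if len(xs) else 0,xs.min(),xs.max(),ys.min(),ys.max())
        if w==16:
            e=cv2.fitEllipse(np.stack([xs,ys],1).astype(np.float32));print(e)
# cap
p,r=tri([ray(S,215.3,198.7),ray(D,286.3,180.3)]);print('cap',p,r)
```

```text
sc (215, 199) [ 97 104 119]
sc (307, 131) [52 49 46]
19 214.8421052631579 198.31578947368422 212 217 197 200
33 308.57575757575756 131.57575757575756 298 318 124 137
((308.036865234375, 130.21868896484375), (13.637186050415039, 19.58489227294922), 96.46810150146484)
sd (286, 180) [105 110 122]
sd (174, 256) [86 80 74]
8 286.5 179.5 285 288 179 180
46 173.06521739130434 250.91304347826087 161 185 243 259
((172.8795928955078, 250.8225860595703), (15.144338607788086, 24.58905601501465), 76.33369445800781)
cap [ 0.49832074 -0.16002299  0.10342111] [np.float64(0.001229769096758693), np.float64(0.0012297690967586162)]
```

Run:
```python
from h import *
S=load('scene0');D=load('side0')
p,r=tri([ray(S,214.9,198.4),ray(D,286.5,179.8)]);print('cap',p,r)
print('cap on plane',onplane(S,214.9,198.4,.108),onplane(D,286.5,179.8,.108))
p,r=tri([ray(S,308.0,130.2),ray(D,172.9,250.8)]);print('bush',p,r)
b1,b2=onplane(S,308.0,130.2,.06),onplane(D,172.9,250.8,.06);print(b1,b2)
# lug end & middle; zoom coords
ls=(275+(737-396)/6,110+122/6); ld=(135+(438-396)/4.95,232+147/6)
print('lug end',tri([ray(S,*ls),ray(D,*ld)]))
ss=(275+(699-396)/6,110+121/6); sd=(135+(478-396)/4.95,232+138/6)
print('screw',tri([ray(S,*ss),ray(D,*sd)]))
# stand top corners
sc=[(322,110),(263,275),(72,230),(135,70)]
sd=[(293,148),(243,235),(73,203),(132,120)]
for q in sc: print('S',onplane(S,185+q[0]/6,185+q[1]/6,.048))
for q in sd: print('D',onplane(D,255+q[0]/6,170+q[1]/6,.048))
# frame foot corners z=.01 
for q in [(463,278),(733,250)]: print('Sfoot',onplane(S,275+(q[0]-396)/6,110+q[1]/6,.01))
for q in [(443,313),(733,313)]: print('Dfoot',onplane(D,135+(q[0]-396)/4.95,232+q[1]/6,.01))
```

```text
cap [ 0.49786602 -0.16047794  0.10489174] [np.float64(0.0010936088273875695), np.float64(0.0010936088273875353)]
cap on plane [ 0.5002044  -0.16158924  0.108     ] [ 0.49422405 -0.15654185  0.108     ]
bush [0.58031475 0.17746465 0.05730945] [np.float64(0.0005603921233130313), np.float64(0.0005603921233131587)]
[0.58152539 0.17541846 0.06      ] [0.57708992 0.17922387 0.06      ]
lug end (array([0.63403709, 0.21964607, 0.04441751]), [np.float64(0.0017212483296189113), np.float64(0.0017212483296188943)])
screw (array([0.6192455 , 0.20831438, 0.04807476]), [np.float64(0.0016949815941701178), np.float64(0.001694981594170036)])
S [ 0.53125446 -0.11433854  0.048     ]
S [ 0.5494529  -0.19050546  0.048     ]
S [ 0.47410816 -0.20878908  0.048     ]
S [ 0.45472059 -0.13362424  0.048     ]
D [ 0.46484754 -0.20306789  0.048     ]
D [ 0.44734065 -0.12867108  0.048     ]
D [ 0.5225167  -0.10750988  0.048     ]
D [ 0.53979829 -0.181896    0.048     ]
Sfoot [0.55388244 0.10297034 0.01      ]
Sfoot [0.65626255 0.17772251 0.01      ]
Dfoot [0.59525308 0.25423089 0.01      ]
Dfoot [0.49135144 0.18101284 0.01      ]
```

```bash
cat >> h.py <<'E'
def Rt(yaw):  # tool x at yaw (deg), y down
    a=np.radians(yaw); x=np.array([np.cos(a),np.sin(a),0]);y=np.array([0,0,-1.]);return np.stack([x,y,np.cross(x,y)],1)
def delta(p,yaw=None):
    o=sensors.get_obs();Rc=rot(o['orientation']).as_matrix()
    t=Rc.T@(np.array(p)-np.array(o['ee_pos'])); w=R.from_matrix(Rc.T@Rt(yaw)).as_rotvec() if yaw is not None else np.zeros(3)
    print('pose',np.round(o['ee_pos'],4),'t',np.round(t,4),'w',np.round(w,4),'rows',np.linalg.norm(t)/.0625,np.degrees(np.linalg.norm(w))/10.7)
E
python3 - <<'E'
from h import *
o=sensors.get_obs();Rc=rot(o['orientation']).as_matrix();W=load('wrist0')
print(Rc.T@(W['xyz']-np.array(o['ee_pos']))); C=Rc.T@camR(W);print(C)
# TCP so that boresight hits bush at z .06, tcp z .263, yaw 13.8
for yaw in(13.8,):
    Rn=Rt(yaw)
    d=Rn@C[:,2];print('bore dir',d)
    for tgt in([.582,.176,.06],[.499,-.16,.1]):
        for z in (.263,):
            c0=Rn@(Rc.T@(W['xyz']-np.array(o['ee_pos'])));k=(z+c0[2]-tgt[2])/-d[2]
            P=np.array(tgt)-d*k-c0;print(P);delta(P,yaw)
E
```

```text
[-0.0736546  -0.1206445   0.00031897]
[[ 5.57722049e-04  9.58347175e-01  2.85605288e-01]
 [ 1.37804359e-03 -2.85605797e-01  9.58346195e-01]
 [ 9.99998895e-01 -1.40914269e-04 -1.47993283e-03]]
bore dir [ 0.2777141  0.0666892 -0.9583462]
[0.55981735 0.17073762 0.263     ]
pose [0.2158 0.5861 0.2631] t [ 0.4663  0.0005 -0.2709] w [ 1.400e-03 -5.935e-01 -3.000e-04] rows 8.629069078231725 3.1782405480535116
[ 0.48840874 -0.16247887  0.263     ]
pose [0.2158 0.5861 0.2631] t [ 0.5144  0.001  -0.6083] w [ 1.400e-03 -5.935e-01 -3.000e-04] rows 12.746496519373228 3.1782405480535116
```

Emit:
jog_arm(rows=[{"tx": 0.06,"tz": -0.03,"wy": -0.1},{"tx": 0.115,"tz": -0.062,"wy": -0.25},{"tx": 0.17,"tz": -0.092,"wy": -0.4},{"tx": 0.225,"tz": -0.122,"wy": -0.594},{"tx": 0.28,"tz": -0.152,"wy": -0.594},{"tx": 0.335,"tz": -0.182,"wy": -0.594},{"tx": 0.39,"tz": -0.212,"wy": -0.594},{"tx": 0.44,"tz": -0.238,"wy": -0.594}])

```text
invalid input
```

Run:
```python
from h import *
st();delta([.58,.175,.263],13.8)
save('wrist','w1')
```

```text
time_s 0.15
joints [-1.1842  0.6898 -0.1945  1.5661  0.1573  0.9025 -0.2151]
qd [ 0.0011 -0.0026  0.0007 -0.0032  0.0008 -0.      0.0002]
joint_efforts [ -0.0002 -52.7862  -1.2679 -15.3586  -0.0525   0.0039   0.0001]
ee_pos [0.2158 0.5861 0.2631]
orientation [-0.6956  0.6966 -0.1241  0.124 ]
wrist_force [ 0.2114  0.4292 -0.1358]
torque [-0.0128 -0.0198  0.0546]
finger_gap 0.08776908184702005
[[ 0.9385 -0.0004  0.3454]
 [-0.3454 -0.0014  0.9384]
 [ 0.0001 -1.     -0.0014]]
pose [0.2158 0.5861 0.2631] t [ 0.4838  0.0005 -0.26  ] w [ 0.0014 -0.5935 -0.0003] rows 8.787395707423396 3.1782405480535116
```

View pics/w1.png

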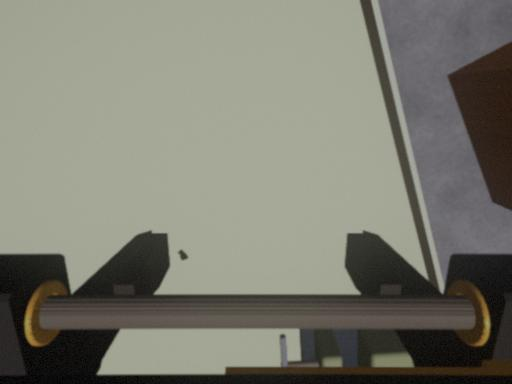

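The call was refused, so nothing moved. I'll give all seven fields in each row.

Emit:
jog_arm(rows=[{"tx": 0.06,"ty": 0,"tz": -0.03,"wx": 0,"wy": -0.1,"wz": 0,"gripper": 0},{"tx": 0.115,"ty": 0,"tz": -0.062,"wx": 0,"wy": -0.25,"wz": 0,"gripper": 0},{"tx": 0.17,"ty": 0,"tz": -0.092,"wx": 0,"wy": -0.4,"wz": 0,"gripper": 0},{"tx": 0.225,"ty": 0,"tz": -0.122,"wx": 0,"wy": -0.594,"wz": 0,"gripper": 0},{"tx": 0.28,"ty": 0,"tz": -0.152,"wx": 0,"wy": -0.594,"wz": 0,"gripper": 0},{"tx": 0.335,"ty": 0,"tz": -0.182,"wx": 0,"wy": -0.594,"wz": 0,"gripper": 0},{"tx": 0.39,"ty": 0,"tz": -0.212,"wx": 0,"wy": -0.594,"wz": 0,"gripper": 0},{"tx": 0.44,"ty": 0,"tz": -0.238,"wx": 0,"wy": -0.594,"wz": 0,"gripper": 0}])

```text
time_s: 1.2
ee_pos: [0.5473, 0.2094, 0.2635]
orientation: [-0.702, 0.702, 0.085, -0.085]
wrist_force: [0.8, 0.9, 0.2]
finger_gap: 0.0879
```

Run:
```python
from h import *
st();delta([.58,.175,.263],13.8)
save('wrist','w1')
```

```text
time_s 1.2
joints [-0.2008  0.6587 -0.4206  1.6795  0.3324  0.8755  1.0534]
qd [ 0.8062  0.2148 -0.0374 -0.4868  0.0346  0.2765  0.872 ]
joint_efforts [ -2.6863 -51.4927  -3.098  -12.5343  -0.0046   0.0345  -0.9117]
ee_pos [0.5473 0.2094 0.2635]
orientation [-0.7016  0.7023  0.0849 -0.0852]
wrist_force [0.7991 0.8501 0.1716]
torque [ 0.0709 -0.0184  0.0265]
finger_gap 0.08793463288425317
[[ 0.9711 -0.0003 -0.2389]
 [ 0.2389 -0.001   0.9711]
 [-0.0005 -1.     -0.0009]]
pose [0.5473 0.2094 0.2635] t [ 0.0235  0.0006 -0.0412] w [ 0.0009  0.0003 -0.0005] rows 0.7589834360014464 0.005692102349802327
```

View pics/w1.png

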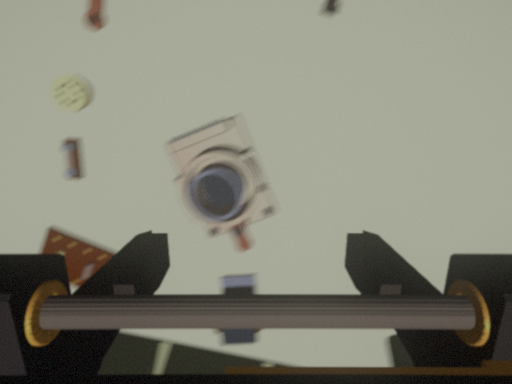

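The wrist view shows the frame at (222,185), blurred because the arm was still moving, with the lug at (240,237). I'll shift slightly, settle, and look again.

Emit:
jog_arm(rows=[{"tx": 0.025,"ty": 0.03,"tz": -0.04,"wx": 0,"wy": 0,"wz": 0,"gripper": 0},{"tx": 0.025,"ty": 0.05,"tz": -0.04,"wx": 0,"wy": 0,"wz": 0,"gripper": 0},{"tx": 0.025,"ty": 0.05,"tz": -0.04,"wx": 0,"wy": 0,"wz": 0,"gripper": 0},{"tx": 0.025,"ty": 0.05,"tz": -0.04,"wx": 0,"wy": 0,"wz": 0,"gripper": 0}])

```text
time_s: 1.75
ee_pos: [0.5876, 0.1667, 0.2141]
orientation: [-0.7, 0.705, 0.082, -0.079]
wrist_force: [0.6, 0.1, -0.4]
finger_gap: 0.0879
```

Run:
```python
from h import *
o=sensors.get_obs();print(o['ee_pos'],o['qd'])
f=save('wrist','w2')
cv2.imwrite('pics/w2z.png',cv2.resize(f['img'][80:300,140:400,::-1],None,fx=2.7,fy=2.7,interpolation=cv2.INTER_CUBIC))
```

```text
[0.58760674 0.16667681 0.21409998] [-0.0074037  -0.01443909 -0.00447222 -0.00630483  0.0012827   0.00093875
  0.00045568]
```

View pics/w2z.png

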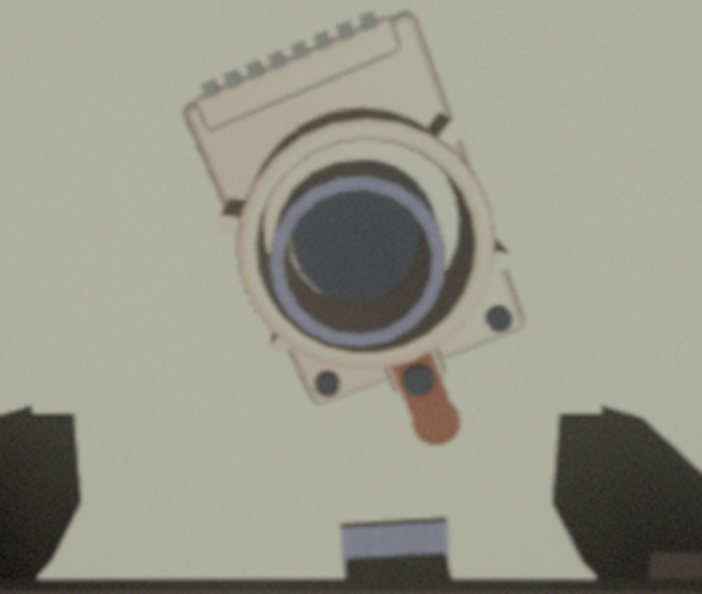

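The wrist view, zoomed 2.7x with its origin at (140,80), shows the bush ring at about (358,262), the seat at (366,245) and the lug running from (418,379) to (440,425). I'll fit the ring now.

```bash
cat > fit.py <<'E'
from h import *
def ring(fn,c,w,z,thr=12):
    f=load(fn);im=f['img'].astype(int)
    m=((im[:,:,2]-im[:,:,0])>thr).astype(np.uint8)
    mm=np.zeros_like(m);mm[c[1]-w:c[1]+w,c[0]-w:c[0]+w]=m[c[1]-w:c[1]+w,c[0]-w:c[0]+w]
    n,l,s,_=cv2.connectedComponentsWithStats(mm); k=1+np.argmax(s[1:,4]); mm=(l==k).astype(np.uint8)
    cs,h=cv2.findContours(mm,cv2.RETR_CCOMP,cv2.CHAIN_APPROX_NONE)
    out=[]
    for cc,hh in zip(cs,h[0]):
        if len(cc)<60: continue
        pts=np.array([onplane(f,*p[0],z)[:2] for p in cc])
        A=np.c_[2*pts,np.ones(len(pts))];s=np.linalg.lstsq(A,(pts**2).sum(1),rcond=None)[0]
        r=np.sqrt(s[2]+s[0]**2+s[1]**2);res=np.std(np.linalg.norm(pts-s[:2],axis=1)-r)
        print(fn,'hole' if hh[3]>=0 else 'outer',len(cc),'centre',s[:2],'D',2*r,'std',res,'px',cc[:,0].mean(0)); out.append(s[:2])
    return out
E
python3 - <<'E'
from fit import *
np.set_printoptions(precision=4,suppress=True)
for t in(8,12,18): ring('w2',(272,177),40,.06,t)
f=load('w2')
g=lambda x,y,z: onplane(f,140+x/2.7,80+y/2.7,z)
print('screw',g(418,379,.053),'lugend',g(441,427,.049), 'seat in/out',)
print('foot corners',[g(*q,.01) for q in [(186,105),(412,12),(318,402),(523,325)]])
# seat outer at .054: extremes by hand
pts=np.array([g(*q,.054)[:2] for q in [(238,240),(495,245),(368,118),(300,352),(462,325),(460,168),(270,160),(375,366)]])
A=np.c_[2*pts,np.ones(len(pts))];s=np.linalg.lstsq(A,(pts**2).sum(1),rcond=None)[0];print('seat',s[:2],2*np.sqrt(s[2]+s[:2]@s[:2]))
E
```

```text
w2 outer 178 centre [0.5808 0.1774] D 0.05490148589942201 std 0.0002965614411439016 px [271.8146 176.2191]
w2 hole 161 centre [0.5809 0.1773] D 0.04968533007086548 std 0.0002978808367353275 px [271.8882 176.2422]
w2 outer 291 centre [0.5808 0.1774] D 0.05238539656429487 std 0.0007279197729069324 px [277.9244 175.9656]Traceback (most recent call last):
  File "<stdin>", line 3, in <module>
  File "fit.py", line 6, in ring
    n,l,s,_=cv2.connectedComponentsWithStats(mm); k=1+np.argmax(s[1:,4]); mm=(l==k).astype(np.uint8)
                                                      ~~~~~~~~~^^^^^^^^^
    return _wrapfunc(a, 'argmax', axis=axis, out=out, **kwds)
    return bound(*args, **kwds)
ValueError: attempt to get argmax of an empty sequence
```

Run:
```python
from fit import *
np.set_printoptions(precision=4,suppress=True)
f=load('w2')
g=lambda x,y,z: onplane(f,140+x/2.7,80+y/2.7,z)
print('screw',g(418,379,.053),'lugend',g(441,427,.049), 'seat in/out',)
print('foot corners',[g(*q,.01) for q in [(186,105),(412,12),(318,402),(523,325)]])
pts=np.array([g(*q,.054)[:2] for q in [(238,240),(495,245),(368,118),(300,352),(462,325),(460,168),(270,160),(375,366)]])
A=np.c_[2*pts,np.ones(len(pts))];s=np.linalg.lstsq(A,(pts**2).sum(1),rcond=None)[0];print('seat',s[:2],2*np.sqrt(s[2]+s[:2]@s[:2]))
S=load('scene0')
print('scene vs wrist bush height:',tri([ray(S,308.0,130.2),ray(f,271.85,176.23)]))
delta([.52,-.155,.263],13.8)
```

```text
screw [0.6178 0.2088 0.053 ] lugend [0.6352 0.2223 0.049 ] seat in/out
foot corners [array([0.5493, 0.1075, 0.01  ]), array([0.4996, 0.1793, 0.01  ]), array([0.6524, 0.181 , 0.01  ]), array([0.6021, 0.2516, 0.01  ])]
seat [0.5771 0.1794] 0.08403100006698411
scene vs wrist bush height: (array([0.5806, 0.1774, 0.0577]), [np.float64(0.00027041870463316716), np.float64(0.0002704187046330231)])
pose [0.5878 0.1669 0.2145] t [-0.139  -0.0466 -0.2984] w [ 0.0085 -0.0114  0.0041] rows 5.3197692956167915 0.07932406222272721
```

Emit:
jog_arm(rows=[{"tx": -0.025,"ty": -0.02,"tz": -0.05,"wx": 0,"wy": 0,"wz": 0,"gripper": 0},{"tx": -0.05,"ty": -0.03,"tz": -0.105,"wx": 0,"wy": 0,"wz": 0,"gripper": 0},{"tx": -0.075,"ty": -0.03,"tz": -0.16,"wx": 0,"wy": 0,"wz": 0,"gripper": 0},{"tx": -0.1,"ty": -0.03,"tz": -0.215,"wx": 0.004,"wy": -0.01,"wz": 0.002,"gripper": 0},{"tx": -0.125,"ty": -0.03,"tz": -0.27,"wx": 0.009,"wy": -0.011,"wz": 0.004,"gripper": 0},{"tx": -0.139,"ty": -0.03,"tz": -0.298,"wx": 0.009,"wy": -0.011,"wz": 0.004,"gripper": 0},{"tx": -0.139,"ty": -0.03,"tz": -0.298,"wx": 0.009,"wy": -0.011,"wz": 0.004,"gripper": 0},{"tx": -0.139,"ty": -0.03,"tz": -0.298,"wx": 0.009,"wy": -0.011,"wz": 0.004,"gripper": 0}])

```text
time_s: 2.8
ee_pos: [0.5209, -0.1525, 0.2473]
orientation: [0.702, -0.701, -0.087, 0.085]
wrist_force: [0.5, 0.6, -0.0]
finger_gap: 0.0881
```

Run:
```python
from h import *
o=sensors.get_obs();print(o['ee_pos'],o['qd'])
f=save('wrist','w3')
cv2.imwrite('pics/w3z.png',cv2.resize(f['img'][80:300,140:400,::-1],None,fx=2.7,fy=2.7,interpolation=cv2.INTER_CUBIC))
```

```text
[ 0.5209236  -0.15251386  0.24732853] [-0.0174063   0.00456805 -0.00652597  0.0018336   0.00109771  0.00036569
  0.00248567]
```

View pics/w3z.png

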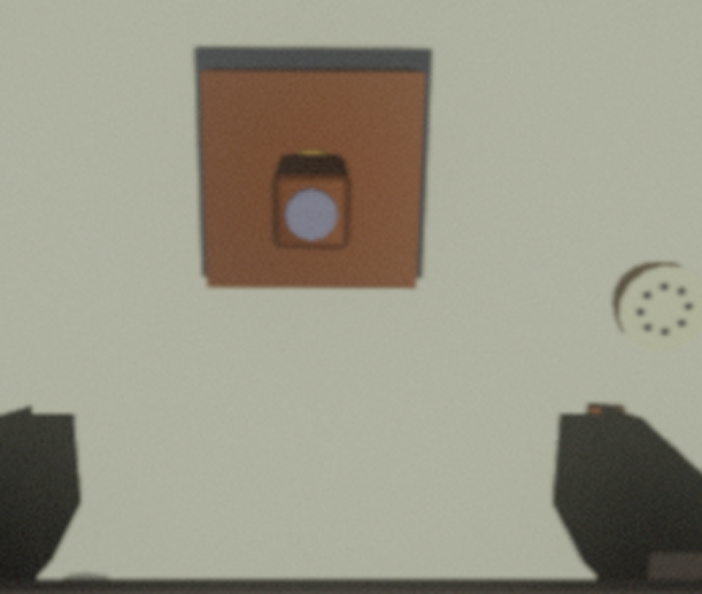

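The stand and handle appear square-on to the jaws. In zoomed coordinates the cap is at (312,215) and the block-top corners are (199,70), (428,70), (207,287) and (416,287).

Run:
```python
from fit import *
np.set_printoptions(precision=4,suppress=True)
f=load('w3');S=load('scene0');D=load('side0')
im=f['img'].astype(int);m=((im[:,:,2]-im[:,:,0])>8);m[:145]=0;m[175:]=0;m[:,:240]=0;m[:,275:]=0
ys,xs=np.nonzero(m);c=(xs.mean(),ys.mean());print('cap px',c,len(xs))
print('cap @.108',onplane(f,*c,.108),'tri',tri([ray(f,*c),ray(S,214.9,198.4)]),tri([ray(f,*c),ray(D,286.5,179.8)]))
g=lambda x,y,z: onplane(f,140+x/2.7,80+y/2.7,z)
P=np.array([g(*q,.048) for q in [(199,70),(428,70),(416,287),(207,287)]]);print(P,P.mean(0),[np.linalg.norm(P[i]-P[i-1]) for i in range(4)])
for i in range(4): d=P[i]-P[i-1];print(np.degrees(np.arctan2(d[1],d[0]))%90)
delta([.499,-.161,.2],13.8)
```

```text
cap px (np.float64(254.9078341013825), np.float64(159.0)) 217
cap @.108 [ 0.4984 -0.1596  0.108 ] tri (array([ 0.4989, -0.1596,  0.1047]), [np.float64(0.00024087783102930865), np.float64(0.0002408778310292241)]) (array([ 0.4977, -0.16  ,  0.1056]), [np.float64(0.001240330515000049), np.float64(0.0012403305149998021)])
[[ 0.4693 -0.2077  0.048 ]
 [ 0.4497 -0.1289  0.048 ]
 [ 0.5277 -0.1112  0.048 ]
 [ 0.5469 -0.1886  0.048 ]] [ 0.4984 -0.1591  0.048 ] [np.float64(0.07996205202353318), np.float64(0.08122348365028374), np.float64(0.07997990343276884), np.float64(0.07970335845111141)]
13.862420275107382
13.902486886705304
12.773373076617514
13.900803942733049
pose [ 0.5209 -0.1522  0.2472] t [-0.0235  0.0471 -0.0033] w [-0.0012  0.0032  0.0021] rows 0.8442607271440091 0.021352156878605807
```

Emit:
jog_arm(rows=[{"tx": -0.024,"ty": 0.05,"tz": 0.001,"wx": 0,"wy": 0.003,"wz": 0,"gripper": 0},{"tx": -0.024,"ty": 0.097,"tz": 0.001,"wx": 0,"wy": 0.003,"wz": 0,"gripper": 0},{"tx": -0.024,"ty": 0.097,"tz": 0.001,"wx": 0,"wy": 0.003,"wz": 0,"gripper": 0},{"tx": -0.024,"ty": 0.097,"tz": 0.001,"wx": 0,"wy": 0.003,"wz": 0,"gripper": 0}])

```text
time_s: 3.35
ee_pos: [0.4992, -0.1555, 0.1515]
orientation: [0.702, -0.701, -0.087, 0.084]
wrist_force: [-0.0, -0.4, 0.6]
finger_gap: 0.0879
```

Run:
```python
from h import *
np.set_printoptions(precision=4,suppress=True)
o=sensors.get_obs();print(o['ee_pos'],o['wrist_force'])
delta([.4984,-.1595,.084],13.8)
```

```text
[ 0.4992 -0.1555  0.1515] [-0.0023 -0.4097  0.559 ]
pose [ 0.4992 -0.1555  0.1515] t [-0.002   0.0675 -0.0037] w [-0.0008  0.0024  0.0045] rows 1.0815126903023684 0.02791627087867459
```

Emit:
jog_arm(rows=[{"tx": -0.002,"ty": 0.03,"tz": -0.0037,"wx": 0,"wy": 0.002,"wz": 0.004,"gripper": 0},{"tx": -0.002,"ty": 0.067,"tz": -0.0037,"wx": 0,"wy": 0.002,"wz": 0.004,"gripper": 0},{"tx": -0.002,"ty": 0.067,"tz": -0.0037,"wx": 0,"wy": 0.002,"wz": 0.004,"gripper": 0},{"tx": -0.002,"ty": 0.067,"tz": -0.0037,"wx": 0,"wy": 0.002,"wz": 0.004,"gripper": 0}])

```text
time_s: 3.85
ee_pos: [0.4999, -0.1594, 0.0864]
orientation: [0.702, -0.702, -0.086, 0.084]
wrist_force: [-1.0, 0.4, 0.4]
finger_gap: 0.0878
```

Run:
```python
from h import *
np.set_printoptions(precision=4,suppress=True)
o=st()
delta([.4984,-.1595,.084],13.8)
save('wrist','w4')
```

```text
time_s 3.85
joints [ 0.3786  0.8585 -0.2612  1.9942  0.5864  0.3586  1.4622]
qd [ 0.006  -0.0083  0.0017  0.0013  0.0037 -0.0068 -0.0052]
joint_efforts [ -0.1708 -48.9925  -1.9819  -5.6231   0.0024   0.0917   0.0022]
ee_pos [ 0.4999 -0.1594  0.0864]
orientation [ 0.702  -0.7019 -0.0864  0.0839]
wrist_force [-0.982   0.3713  0.3834]
torque [-0.0023 -0.0433 -0.0262]
finger_gap 0.08782278338083828
[[ 0.971   0.0035 -0.2392]
 [ 0.2392  0.0005  0.971 ]
 [ 0.0035 -1.     -0.0003]]
pose [ 0.4999 -0.1594  0.0864] t [-0.0015  0.0024  0.0003] w [0.0003 0.0007 0.0035] rows 0.04489394423834873 0.019388662881017923
```

View pics/w4.png

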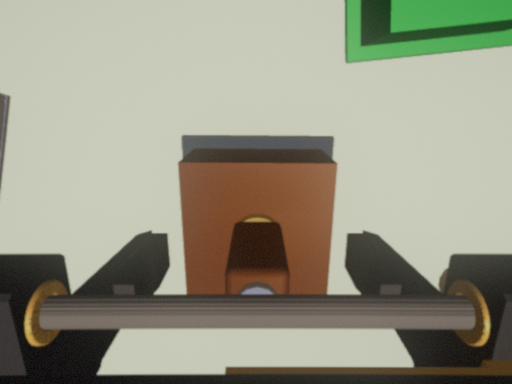

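The handle is centred between the jaws at (257,265). I'm closing the gripper.

Emit:
jog_arm(rows=[{"tx": -0.0015,"ty": 0.002,"tz": 0,"wx": 0,"wy": 0,"wz": 0.0035,"gripper": 100},{"tx": -0.0015,"ty": 0.002,"tz": 0,"wx": 0,"wy": 0,"wz": 0.0035,"gripper": 220},{"tx": -0.0015,"ty": 0.002,"tz": 0,"wx": 0,"wy": 0,"wz": 0.0035,"gripper": 255},{"tx": -0.0015,"ty": 0.002,"tz": 0,"wx": 0,"wy": 0,"wz": 0.0035,"gripper": 255},{"tx": -0.0015,"ty": 0.002,"tz": 0,"wx": 0,"wy": 0,"wz": 0.0035,"gripper": 255},{"tx": -0.0015,"ty": 0.002,"tz": 0,"wx": 0,"wy": 0,"wz": 0.0035,"gripper": 255}])

```text
time_s: 4.65
ee_pos: [0.4984, -0.1599, 0.0844]
orientation: [-0.702, 0.702, 0.085, -0.085]
wrist_force: [-0.5, 0.0, 0.0]
finger_gap: 0.0304
```

Run:
```python
from h import *
o=st()
```

```text
time_s 4.65
joints [ 0.377   0.8616 -0.2574  1.996   0.5883  0.3562  1.4607]
qd [ 0.0004 -0.002   0.0003  0.0013 -0.0014 -0.001  -0.0003]
joint_efforts [  0.008  -50.0745  -2.0128  -5.7039   0.0067   0.079   -0.    ]
ee_pos [ 0.4984 -0.1599  0.0844]
orientation [-0.7018  0.7021  0.0852 -0.085 ]
wrist_force [-0.4742  0.0058  0.0094]
torque [ 0.0718  0.0315 -0.0385]
finger_gap 0.030433298865803524
[[ 0.971   0.0003 -0.239 ]
 [ 0.239  -0.0004  0.971 ]
 [ 0.0002 -1.     -0.0004]]
```

Emit:
jog_arm(rows=[{"tx": 0,"ty": 0,"tz": 0,"wx": 0,"wy": 0,"wz": 0,"gripper": 255},{"tx": 0,"ty": 0,"tz": 0,"wx": 0,"wy": 0,"wz": 0,"gripper": 255},{"tx": 0,"ty": 0,"tz": 0,"wx": 0,"wy": 0,"wz": 0,"gripper": 255}])

```text
time_s: 5.03
ee_pos: [0.4983, -0.1599, 0.0843]
orientation: [-0.702, 0.702, 0.085, -0.085]
wrist_force: [-0.4, 0.6, -0.4]
finger_gap: 0.0238
```

Run:
```python
from h import *
o=st()
```

```text
time_s 5.025
joints [ 0.377   0.8617 -0.2574  1.9961  0.5882  0.3562  1.4607]
qd [ 0.001   0.001   0.0002  0.0012 -0.0005 -0.0004  0.0007]
joint_efforts [  0.0369 -50.1203  -1.9803  -5.7206   0.0043   0.0868  -0.0096]
ee_pos [ 0.4983 -0.1599  0.0843]
orientation [-0.7018  0.7021  0.0852 -0.0851]
wrist_force [-0.3656  0.6088 -0.4418]
torque [0.0644 0.0524 0.0042]
finger_gap 0.023798755740183534
[[ 0.971   0.0002 -0.239 ]
 [ 0.239  -0.0003  0.971 ]
 [ 0.0001 -1.     -0.0004]]
```

Emit:
jog_arm(rows=[{"tx": 0,"ty": -0.015,"tz": 0,"wx": 0,"wy": 0,"wz": 0,"gripper": 255},{"tx": 0,"ty": -0.035,"tz": 0,"wx": 0,"wy": 0,"wz": 0,"gripper": 255},{"tx": 0,"ty": -0.06,"tz": 0,"wx": 0,"wy": 0,"wz": 0,"gripper": 255},{"tx": 0,"ty": -0.09,"tz": 0,"wx": 0,"wy": 0,"wz": 0,"gripper": 255},{"tx": 0,"ty": -0.12,"tz": 0,"wx": 0,"wy": 0,"wz": 0,"gripper": 255},{"tx": 0,"ty": -0.12,"tz": 0,"wx": 0,"wy": 0,"wz": 0,"gripper": 255},{"tx": 0,"ty": -0.12,"tz": 0,"wx": 0,"wy": 0,"wz": 0,"gripper": 255}])

```text
time_s: 5.9
ee_pos: [0.4976, -0.1599, 0.2039]
orientation: [-0.702, 0.702, 0.085, -0.085]
wrist_force: [-0.2, -0.5, -2.8]
finger_gap: 0.0237
```

Run:
```python
from h import *
o=st()
save('wrist','w5');save('scene','s5');delta([.5808,.1774,.17],13.8)
```

```text
time_s 5.9
joints [ 0.4874  0.6706 -0.4323  1.9256  0.4505  0.6423  1.5828]
qd [-0.0067  0.0187  0.0069  0.0066 -0.0016  0.002   0.0023]
joint_efforts [  0.0645 -48.1407  -4.0119 -11.3149   0.0147   0.0491   0.0032]
ee_pos [ 0.4976 -0.1599  0.2039]
orientation [-0.7019  0.7021  0.0847 -0.0854]
wrist_force [-0.1791 -0.5057 -2.7777]
torque [0.0799 0.0082 0.0231]
finger_gap 0.02365637547010739
[[ 0.971  -0.0009 -0.2389]
 [ 0.2389 -0.0004  0.971 ]
 [-0.001  -1.     -0.0001]]
pose [ 0.4974 -0.1598  0.2033] t [0.1616 0.0331 0.3074] w [-0.0005  0.0006 -0.0021] rows 5.582687134980624 0.011997156993161692
```

View pics/w5.png

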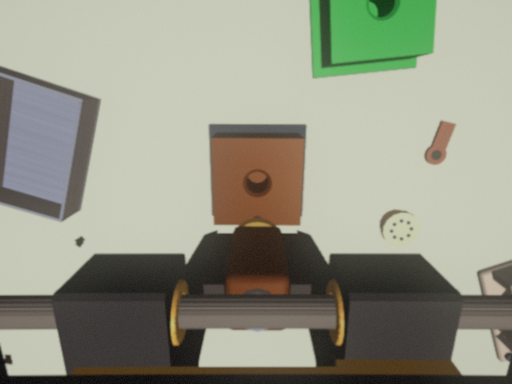

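The tool is lifted upright and the stand hole is visible at (258,182). I'm moving over the bush.

Emit:
jog_arm(rows=[{"tx": 0.018,"ty": 0,"tz": 0.035,"wx": 0,"wy": 0,"wz": 0,"gripper": 255},{"tx": 0.045,"ty": 0,"tz": 0.085,"wx": 0,"wy": 0,"wz": 0,"gripper": 255},{"tx": 0.072,"ty": 0,"tz": 0.138,"wx": 0,"wy": 0,"wz": 0,"gripper": 255},{"tx": 0.1,"ty": 0,"tz": 0.19,"wx": 0,"wy": 0,"wz": 0,"gripper": 255},{"tx": 0.128,"ty": 0,"tz": 0.243,"wx": 0,"wy": 0,"wz": 0,"gripper": 255},{"tx": 0.15,"ty": 0.01,"tz": 0.285,"wx": 0,"wy": 0,"wz": 0,"gripper": 255},{"tx": 0.161,"ty": 0.025,"tz": 0.307,"wx": 0,"wy": 0,"wz": 0,"gripper": 255},{"tx": 0.161,"ty": 0.03,"tz": 0.307,"wx": 0,"wy": 0,"wz": 0,"gripper": 255}])

```text
time_s: 7.0
ee_pos: [0.5789, 0.1794, 0.1711]
orientation: [0.702, -0.701, -0.085, 0.089]
wrist_force: [-0.2, 0.6, -2.2]
finger_gap: 0.0238
```

Emit:
jog_arm(rows=[{"tx": 0,"ty": 0,"tz": 0,"wx": 0,"wy": 0,"wz": 0,"gripper": 255},{"tx": 0,"ty": 0,"tz": 0,"wx": 0,"wy": 0,"wz": 0,"gripper": 255}])

```text
time_s: 7.25
ee_pos: [0.5788, 0.1776, 0.171]
orientation: [0.702, -0.702, -0.084, 0.088]
wrist_force: [0.6, -0.3, -2.1]
finger_gap: 0.0237
```

Run:
```python
from h import *
o=st()
f=save('wrist','w6');save('side','d6');delta([.5808,.1774,.14],13.8)
```

```text
time_s 7.25
joints [-0.1689  0.8011 -0.3646  1.6986  0.3953  0.7213  1.0812]
qd [ 0.0031 -0.0114 -0.0024 -0.0077  0.0001  0.0002  0.0011]
joint_efforts [ -0.4005 -54.135   -3.9178 -12.1682  -0.0312   0.0939   0.0013]
ee_pos [0.5788 0.1776 0.171 ]
orientation [ 0.7019 -0.7018 -0.0839  0.0882]
wrist_force [ 0.6428 -0.2943 -2.1275]
torque [ 0.0457 -0.0057 -0.0207]
finger_gap 0.0237471660710375
[[ 0.9704 -0.0059 -0.2416]
 [ 0.2416 -0.0007  0.9704]
 [-0.0059 -1.      0.0008]]
pose [0.5792 0.178  0.1715] t [ 0.0015  0.0315 -0.001 ] w [-0.0011  0.0032 -0.0047] rows 0.5049219806334995 0.030942797035119103
```

View pics/w6.png

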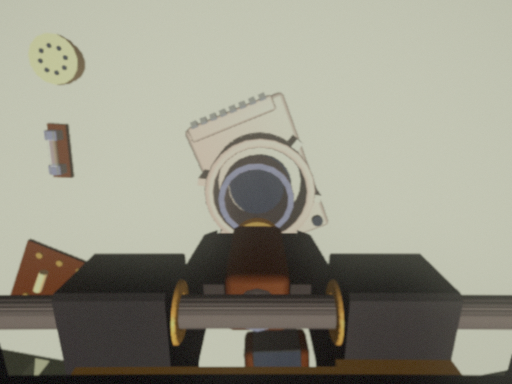

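View pics/d6.png

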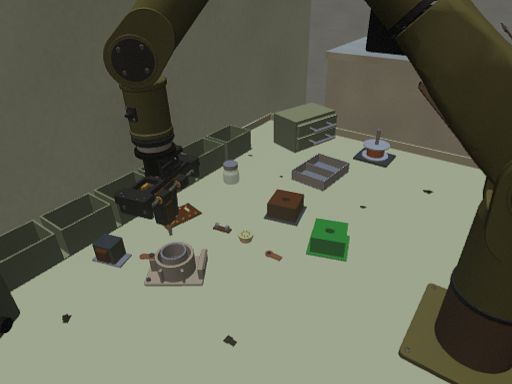

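The side view shows the blade at (171,232) above the bush, and the wrist view has the ring at (257,195). I'll refit the ring from this second wrist position.

Run:
```python
from fit import *
np.set_printoptions(precision=4,suppress=True)
f=load('w6')
im=f['img'].astype(int);m=((im[:,:,2]-im[:,:,0])>10);m[:160]=0;m[222:]=0;m[:,:210]=0;m[:,302:]=0
# keep ring pixels by adaptive brightness
m&=(im.sum(2)>170)
ys,xs=np.nonzero(m);pts=np.array([onplane(f,x,y,.06)[:2] for x,y in zip(xs,ys)])
for it in range(4):
    A=np.c_[2*pts,np.ones(len(pts))];s=np.linalg.lstsq(A,(pts**2).sum(1),rcond=None)[0];r=np.sqrt(s[2]+s[:2]@s[:2]);e=np.linalg.norm(pts-s[:2],axis=1)-r
    print(s[:2],2*r,e.std(),len(pts));pts=pts[abs(e)<2*e.std()]
```

```text
[0.5805 0.1773] 0.05222508696680738 0.0011686220317663357 699
[0.5805 0.1773] 0.052270173083059826 0.0009992319256150522 698
[0.5805 0.1773] 0.052268681522072764 0.000987142598777113 693
[0.5805 0.1773] 0.05227436924324659 0.000982894561515754 691
```

Emit:
jog_arm(rows=[{"tx": 0.0015,"ty": 0.02,"tz": -0.001,"wx": 0,"wy": 0.003,"wz": -0.005,"gripper": 255},{"tx": 0.0015,"ty": 0.045,"tz": -0.001,"wx": 0,"wy": 0.003,"wz": -0.005,"gripper": 255},{"tx": 0.0015,"ty": 0.065,"tz": -0.001,"wx": 0,"wy": 0.003,"wz": -0.005,"gripper": 255},{"tx": 0.0015,"ty": 0.065,"tz": -0.001,"wx": 0,"wy": 0.003,"wz": -0.005,"gripper": 255},{"tx": 0.0015,"ty": 0.065,"tz": -0.001,"wx": 0,"wy": 0.003,"wz": -0.005,"gripper": 255},{"tx": 0.0015,"ty": 0.065,"tz": -0.001,"wx": 0,"wy": 0.003,"wz": -0.005,"gripper": 255}])

```text
time_s: 8.1
ee_pos: [0.5813, 0.1775, 0.1077]
orientation: [0.703, -0.701, -0.086, 0.084]
wrist_force: [-0.7, 0.8, -2.4]
finger_gap: 0.024
```

Run:
```python
from h import *
o=st()
# target at lug side, 17 mm out
a=np.radians(35.6);u=np.array([np.cos(a),np.sin(a),0]);c=np.array([.5806,.1774,.1063])
for r in(0,.015,.017,.019): delta(c+r*u,13.8)
```

```text
time_s 8.1
joints [-0.1957  0.8901 -0.3145  1.7316  0.4459  0.5885  1.036 ]
qd [-0.002   0.0016  0.0007  0.0048  0.0009  0.      0.0004]
joint_efforts [  0.0368 -56.1138  -3.3373 -10.1769  -0.0092   0.0732   0.0014]
ee_pos [0.5813 0.1775 0.1077]
orientation [ 0.7026 -0.7014 -0.0857  0.0841]
wrist_force [-0.7264  0.7919 -2.3524]
torque [ 0.0495  0.0109 -0.0303]
finger_gap 0.024035450259038083
[[ 0.9712  0.0019 -0.2384]
 [ 0.2384  0.0019  0.9712]
 [ 0.0023 -1.      0.0014]]
pose [0.5813 0.1775 0.1077] t [-0.0007  0.0014  0.0001] w [-0.0014 -0.0001  0.0023] rows 0.024780026118521477 0.014637701379066849
pose [0.5813 0.1775 0.1077] t [0.0132 0.0014 0.0056] w [-0.0014 -0.0001  0.0023] rows 0.23060621778402937 0.014637701379066849
pose [0.5813 0.1775 0.1077] t [0.0151 0.0014 0.0064] w [-0.0014 -0.0001  0.0023] rows 0.2624726996828771 0.014637701379066849
pose [0.5813 0.1775 0.1077] t [0.0169 0.0014 0.0071] w [-0.0014 -0.0001  0.0023] rows 0.2943681512612741 0.014637701379066849
```

Emit:
jog_arm(rows=[{"tx": 0.007,"ty": 0.001,"tz": 0.003,"wx": -0.001,"wy": 0,"wz": 0.002,"gripper": 255},{"tx": 0.0132,"ty": 0.0014,"tz": 0.0056,"wx": -0.001,"wy": 0,"wz": 0.002,"gripper": 255},{"tx": 0.0132,"ty": 0.0014,"tz": 0.0056,"wx": -0.001,"wy": 0,"wz": 0.002,"gripper": 255},{"tx": 0.0132,"ty": 0.0014,"tz": 0.0056,"wx": -0.001,"wy": 0,"wz": 0.002,"gripper": 255}])

```text
time_s: 8.6
ee_pos: [0.5927, 0.186, 0.1062]
orientation: [0.702, -0.702, -0.085, 0.085]
wrist_force: [-0.4, -0.1, -1.1]
finger_gap: 0.024
```

```bash
cat >> h.py <<'E'
C0=np.array([.5806,.1774,.1063])
def ps(C=C0):
    np.set_printoptions(precision=4,suppress=True)
    o=sensors.get_obs();p=np.array(o['ee_pos']);d=p-C;F=np.array(o['wrist_force']);r=np.hypot(*d[:2]);n=d[:2]/r
    Rm=rot(o['orientation']).as_matrix()
    print('t',o['time_s'],'r %.4f ang %.1f z %.4f'%(r,np.degrees(np.arctan2(d[1],d[0]))-35.6,p[2]),'F',F,'Frad %.2f Ftan %.2f'%(F[:2]@n,F[1]*n[0]-F[0]*n[1]),'tq',np.array(o['torque']),'tilt',Rm[2,[0,2]],'p',p)
    return o
E
python3 - <<'E'
from h import *
ps()
E
```

```text
t 8.6 r 0.0148 ang 0.1 z 0.1062 F [-0.3769 -0.1343 -1.0774] Frad -0.38 Ftan 0.11 tq [0.0273 0.0468 0.0194] tilt [-0.0001  0.0003] p [0.5927 0.186  0.1062]
```

Emit:
jog_arm(rows=[{"tx": 0.001,"ty": 0,"tz": 0.0004,"wx": 0,"wy": 0,"wz": 0,"gripper": 255},{"tx": 0.0019,"ty": 0,"tz": 0.0008,"wx": 0,"wy": 0,"wz": 0,"gripper": 255},{"tx": 0.0019,"ty": 0,"tz": 0.0008,"wx": 0,"wy": 0,"wz": 0,"gripper": 255}])

```text
time_s: 8.98
ee_pos: [0.5944, 0.1873, 0.1062]
orientation: [0.702, -0.702, -0.085, 0.085]
wrist_force: [0.1, 0.3, -1.9]
finger_gap: 0.0237
```

Emit:
jog_arm(rows=[{"tx": 0.0005,"ty": 0,"tz": 0.0002,"wx": 0,"wy": 0,"wz": 0,"gripper": 255},{"tx": 0.0009,"ty": 0,"tz": 0.0004,"wx": 0,"wy": 0,"wz": 0,"gripper": 255},{"tx": 0.0009,"ty": 0,"tz": 0.0004,"wx": 0,"wy": 0,"wz": 0,"gripper": 255}])

```text
time_s: 9.35
ee_pos: [0.5951, 0.188, 0.1062]
orientation: [0.702, -0.702, -0.085, 0.085]
wrist_force: [-0.1, -0.4, -1.4]
finger_gap: 0.0241
```

Run:
```python
from h import *
ps()
```

```text
t 9.35 r 0.0180 ang 0.4 z 0.1062 F [-0.0776 -0.4374 -1.3638] Frad -0.32 Ftan -0.31 tq [ 0.0433 -0.0348 -0.0497] tilt [-0.      0.0004] p [0.5951 0.188  0.1062]
```

Emit:
jog_arm(rows=[{"tx": 0.0005,"ty": 0,"tz": 0.0002,"wx": 0,"wy": 0,"wz": 0,"gripper": 255},{"tx": 0.0007,"ty": 0,"tz": 0.0003,"wx": 0,"wy": 0,"wz": 0,"gripper": 255},{"tx": 0.0007,"ty": 0,"tz": 0.0003,"wx": 0,"wy": 0,"wz": 0,"gripper": 255}])

```text
time_s: 9.72
ee_pos: [0.5958, 0.1884, 0.1062]
orientation: [0.702, -0.702, -0.085, 0.085]
wrist_force: [-0.2, 0.2, -2.7]
finger_gap: 0.0238
```

Emit:
jog_arm(rows=[{"tx": 0.0005,"ty": 0,"tz": 0.0002,"wx": 0,"wy": 0,"wz": 0,"gripper": 255},{"tx": 0.0005,"ty": 0,"tz": 0.0002,"wx": 0,"wy": 0,"wz": 0,"gripper": 255}])

```text
time_s: 9.98
ee_pos: [0.596, 0.1886, 0.1061]
orientation: [0.702, -0.702, -0.085, 0.085]
wrist_force: [-0.1, -0.0, -1.6]
finger_gap: 0.0238
```

Run:
```python
from h import *
ps()
```

```text
t 9.975 r 0.0191 ang 0.4 z 0.1061 F [-0.0927 -0.0362 -1.6364] Frad -0.10 Ftan 0.03 tq [0.0197 0.1484 0.006 ] tilt [-0.0005  0.0002] p [0.596  0.1886 0.1061]
```

Emit:
jog_arm(rows=[{"tx": 0.0005,"ty": 0,"tz": 0.0002,"wx": 0,"wy": 0,"wz": 0,"gripper": 255},{"tx": 0.0007,"ty": 0,"tz": 0.0003,"wx": 0,"wy": 0,"wz": 0,"gripper": 255},{"tx": 0.0007,"ty": 0,"tz": 0.0003,"wx": 0,"wy": 0,"wz": 0,"gripper": 255}])

```text
time_s: 10.35
ee_pos: [0.5963, 0.1888, 0.106]
orientation: [-0.702, 0.702, 0.084, -0.085]
wrist_force: [-2.9, -1.1, -0.5]
finger_gap: 0.0238
```

Run:
```python
from h import *
ps()
```

```text
t 10.35 r 0.0193 ang 0.4 z 0.1060 F [-2.9254 -1.1172 -0.4794] Frad -3.02 Ftan 0.81 tq [-0.231   0.379  -0.0009] tilt [-0.0015 -0.0003] p [0.5963 0.1888 0.106 ]
```

It touches at r = 19.3 mm with about 3 N, so the stiffness is about 5.5 N/mm. That agrees with the expected 24 − 5 = 19 mm. I'll write a helper to plan each arc from the measured pose and the felt points so far.

```bash
cat >> h.py <<'E'
import json,os
def arc(deg,n,press=.00055,rc=.0192,log=True,z=.1063):
    L=json.load(open('log.json')) if os.path.exists('log.json') else []
    o=ps(); p=np.array(o['ee_pos'])
    if log: L.append([*p.tolist(),*np.array(o['wrist_force']).tolist()]); json.dump(L,open('log.json','w'))
    P=np.array(L)[:,:2]; C=C0[:2].copy()
    if len(P)>=3:  # regularised centre fit, fixed radius unknown-> fit centre & radius with prior
        from scipy.optimize import least_squares
        s=least_squares(lambda q: np.r_[(np.hypot(*(P-q[:2]).T)-q[2])/1e-4,(q[:2]-C0[:2])/5e-4,(q[2]-.0192)/2e-4],[*C,.0192]).x
        C=s[:2];rc=s[2]
    print('C',C,'rc',rc,'turned',np.degrees(np.arctan2(p[1]-C[1],p[0]-C[0]))-35.6)
    Rm=rot(o['orientation']).as_matrix(); a0=np.arctan2(p[1]-C[1],p[0]-C[0]); rm=np.hypot(*(p[:2]-C))
    w=R.from_matrix(Rm.T@Rt(13.8)).as_rotvec();print('w',w)
    for i in range(1,n+1):
        a=a0-np.radians(deg)*i/n; q=np.array([*(C+(rm+press)*np.array([np.cos(a),np.sin(a)])),z])
        print(np.round(Rm.T@(q-p),4))
E
python3 - <<'E'
from h import *
arc(16,6)
E
```

```text
t 10.35 r 0.0193 ang 0.4 z 0.1060 F [-2.9254 -1.1172 -0.4794] Frad -3.02 Ftan 0.81 tq [-0.231   0.379  -0.0009] tilt [-0.0015 -0.0003] p [0.5963 0.1888 0.106 ]
C [0.5806 0.1774] rc 0.0192 turned 0.3565402763129626
w [ 0.0003 -0.0002 -0.0015]
[ 0.0008 -0.0003 -0.0007]
[ 0.0011 -0.0003 -0.0015]
[ 0.0014 -0.0003 -0.0024]
[ 0.0016 -0.0003 -0.0033]
[ 0.0017 -0.0003 -0.0042]
[ 0.0019 -0.0003 -0.0052]
```

Emit:
jog_arm(rows=[{"tx": 0.0008,"ty": -0.0003,"tz": -0.0007,"wx": 0,"wy": 0,"wz": -0.0015,"gripper": 255},{"tx": 0.0011,"ty": -0.0003,"tz": -0.0015,"wx": 0,"wy": 0,"wz": -0.0015,"gripper": 255},{"tx": 0.0014,"ty": -0.0003,"tz": -0.0024,"wx": 0,"wy": 0,"wz": -0.0015,"gripper": 255},{"tx": 0.0016,"ty": -0.0003,"tz": -0.0033,"wx": 0,"wy": 0,"wz": -0.0015,"gripper": 255},{"tx": 0.0017,"ty": -0.0003,"tz": -0.0042,"wx": 0,"wy": 0,"wz": -0.0015,"gripper": 255},{"tx": 0.0019,"ty": -0.0003,"tz": -0.0052,"wx": 0,"wy": 0,"wz": -0.0015,"gripper": 255}])

```text
time_s: 11.1
ee_pos: [0.5995, 0.1842, 0.1063]
orientation: [-0.702, 0.702, 0.085, -0.085]
wrist_force: [-2.1, -0.7, -1.3]
finger_gap: 0.0239
```

Run:
```python
from h import *
arc(24,8)
```

```text
t 11.1 r 0.0201 ang -15.9 z 0.1063 F [-2.1084 -0.6804 -1.3104] Frad -2.21 Ftan 0.07 tq [-0.0864  0.5126 -0.0368] tilt [ 0.0003 -0.0002] p [0.5995 0.1842 0.1063]
C [0.5806 0.1774] rc 0.0192 turned -15.88970742922573
w [ 0.0002 -0.0001  0.0003]
[ 0.0006  0.     -0.001 ]
[ 0.0007  0.     -0.0021]
[ 0.0006  0.     -0.0032]
[ 0.0005  0.     -0.0043]
[ 0.0004  0.     -0.0053]
[ 0.0002  0.     -0.0064]
[-0.0001  0.     -0.0074]
[-0.0004  0.     -0.0085]
```

Run:
```python
from h import *
f=save('wrist','w7');g=load('w6')
a=f['img'][200:340,200:320,::-1];b=g['img'][200:340,200:320,::-1]
cv2.imwrite('pics/w7z.png',cv2.resize(np.clip(np.hstack([b,a]).astype(float)*1.8,0,255).astype(np.uint8),None,fx=3.3,fy=3.3,interpolation=cv2.INTER_CUBIC))
for i in range(3): 
    o=ps()
```

```text
t 11.15 r 0.0201 ang -16.6 z 0.1063 F [-2.4983 -1.0936 -1.5641] Frad -2.72 Ftan -0.22 tq [-0.0941  0.5922  0.0037] tilt [ 0.0004 -0.0004] p [0.5996 0.184  0.1063]
t 11.15 r 0.0201 ang -16.6 z 0.1063 F [-2.4983 -1.0936 -1.5641] Frad -2.72 Ftan -0.22 tq [-0.0941  0.5922  0.0037] tilt [ 0.0004 -0.0004] p [0.5996 0.184  0.1063]
t 11.15 r 0.0201 ang -16.6 z 0.1063 F [-2.4983 -1.0936 -1.5641] Frad -2.72 Ftan -0.22 tq [-0.0941  0.5922  0.0037] tilt [ 0.0004 -0.0004] p [0.5996 0.184  0.1063]
```

View pics/w7z.png

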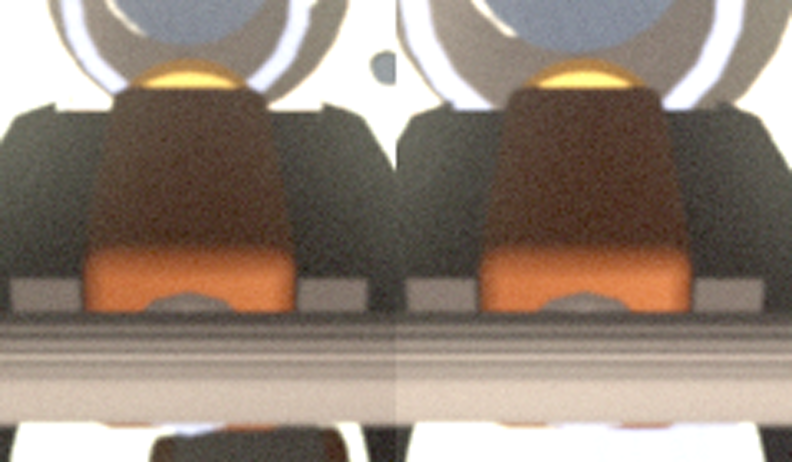

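The two crops, before and during contact, show the handle and collar unchanged in the jaws, so the tool has not slewed. The contact radius drifts, which suggests the centre estimate is off by about 1 mm. I'll loosen the prior and go on in short arcs.

```bash
sed -i 's#/5e-4,(q\[2\]-.0192)/2e-4#/1.5e-3,(q[2]-.0192)/1.5e-4#; s#len(P)>=3#len(P)>=2#; s#-q\[2\])/1e-4#-q[2])/1.5e-4#' h.py
python3 - <<'E'
from h import *
arc(14,5,log=False)
E
```

```text
t 11.15 r 0.0201 ang -16.6 z 0.1063 F [-2.4983 -1.0936 -1.5641] Frad -2.72 Ftan -0.22 tq [-0.0941  0.5922  0.0037] tilt [ 0.0004 -0.0004] p [0.5996 0.184  0.1063]
C [0.5821 0.1759] rc 0.019203989183418257 turned -11.002620169359105
w [ 0.0004 -0.0004  0.0004]
[ 0.0007  0.     -0.0009]
[ 0.0008  0.     -0.0018]
[ 0.0009  0.     -0.0028]
[ 0.0009  0.     -0.0038]
[ 0.0009  0.     -0.0047]
```

Emit:
jog_arm(rows=[{"tx": 0.0007,"ty": 0,"tz": -0.0009,"wx": 0,"wy": 0,"wz": 0,"gripper": 255},{"tx": 0.0007,"ty": 0,"tz": -0.0018,"wx": 0,"wy": 0,"wz": 0,"gripper": 255},{"tx": 0.0008,"ty": 0,"tz": -0.0028,"wx": 0,"wy": 0,"wz": 0,"gripper": 255},{"tx": 0.0008,"ty": 0,"tz": -0.0038,"wx": 0,"wy": 0,"wz": 0,"gripper": 255},{"tx": 0.0008,"ty": 0,"tz": -0.0047,"wx": 0,"wy": 0,"wz": 0,"gripper": 255}])

```text
time_s: 11.78
ee_pos: [0.6003, 0.181, 0.1062]
orientation: [0.702, -0.701, -0.085, 0.086]
wrist_force: [-5.1, 2.4, -0.8]
finger_gap: 0.0237
```

Run:
```python
from h import *
arc(14,5)
```

```text
t 11.775 r 0.0201 ang -25.2 z 0.1062 F [-5.0915  2.4362 -0.8462] Frad -4.57 Ftan 3.31 tq [ 0.6103  1.3977 -0.0276] tilt [-0.001   0.0017] p [0.6003 0.181  0.1062]
C [0.5818 0.1763] rc 0.019201131022511787 turned -21.24200636693633
w [-0.0017  0.0009 -0.001 ]
[ 0.0005 -0.0001 -0.001 ]
[ 0.0005 -0.0001 -0.0019]
[ 0.0004 -0.0001 -0.0029]
[ 0.0002 -0.0001 -0.0038]
[ 0.     -0.0001 -0.0048]
```

Tangential friction is noticeable, so I'll press more lightly.

Run:
```python
from h import *
arc(12,5,press=.0003,log=False)
```

```text
t 11.775 r 0.0201 ang -25.2 z 0.1062 F [-5.0915  2.4362 -0.8462] Frad -4.57 Ftan 3.31 tq [ 0.6103  1.3977 -0.0276] tilt [-0.001   0.0017] p [0.6003 0.181  0.1062]
C [0.5818 0.1763] rc 0.019201131022511787 turned -21.24200636693633
w [-0.0017  0.0009 -0.001 ]
[ 0.0003 -0.0001 -0.0008]
[ 0.0002 -0.0001 -0.0016]
[ 0.0002 -0.0001 -0.0024]
[ 0.0001 -0.0001 -0.0032]
[-0.0001 -0.0001 -0.004 ]
```

Emit:
jog_arm(rows=[{"tx": 0.0003,"ty": -0.0001,"tz": -0.0008,"wx": -0.0017,"wy": 0.0009,"wz": -0.001,"gripper": 255},{"tx": 0.0002,"ty": -0.0001,"tz": -0.0016,"wx": -0.0017,"wy": 0.0009,"wz": -0.001,"gripper": 255},{"tx": 0.0002,"ty": -0.0001,"tz": -0.0024,"wx": -0.0017,"wy": 0.0009,"wz": -0.001,"gripper": 255},{"tx": 0.0001,"ty": -0.0001,"tz": -0.0032,"wx": -0.0017,"wy": 0.0009,"wz": -0.001,"gripper": 255},{"tx": -0.0001,"ty": -0.0001,"tz": -0.004,"wx": -0.0017,"wy": 0.0009,"wz": -0.001,"gripper": 255}])

```text
time_s: 12.4
ee_pos: [0.6003, 0.1781, 0.1062]
orientation: [0.702, -0.701, -0.085, 0.086]
wrist_force: [-5.4, 1.9, -0.8]
finger_gap: 0.0236
```

Run:
```python
from h import *
arc(14,5,press=.0003)
```

```text
t 12.4 r 0.0197 ang -33.5 z 0.1062 F [-5.3706  1.8584 -0.8453] Frad -5.30 Ftan 2.06 tq [0.616  1.3192 0.0181] tilt [-0.0012  0.0015] p [0.6003 0.1781 0.1062]
C [0.5814 0.1769] rc 0.019186526822025634 turned -31.975141682112646
w [-0.0015  0.0008 -0.0012]
[ 0.0001 -0.0001 -0.001 ]
[-0.0001 -0.0001 -0.0019]
[-0.0004 -0.0001 -0.0028]
[-0.0007 -0.0001 -0.0037]
[-0.0011 -0.0001 -0.0045]
```

The command base is the same reading I get from the state, so absolute targets on a fitted circle avoid measurement noise. From the commanded radius and force so far, contact is at about 18.9 mm around (0.5811,0.1772) with k of about 4 N/mm. I'll use a target radius of 19.4 mm and correct it from the force.

```bash
cat >> h.py <<'E'
def arc2(a1,n,rho,C=(.5811,.1772),z=.1063,log=True,a0=None,rho0=None):
    """absolute angles (deg) from lug, clockwise negative"""
    C=np.array(C)
    o=sensors.get_obs();p=np.array(o['ee_pos']);F=np.array(o['wrist_force']);d=p[:2]-C;r=np.hypot(*d);nn=d/r
    am=np.degrees(np.arctan2(d[1],d[0]))-35.6
    while am>a1+60: am-=360
    while am<a1-300: am+=360
    Rm=rot(o['orientation']).as_matrix();w=R.from_matrix(Rm.T@Rt(13.8)).as_rotvec()
    print('t %.2f ang %.1f r %.2f z %.1f Frad %.2f Ftan %.2f Fz %.1f'%(o['time_s'],am,r*1e3,p[2]*1e3,F[:2]@nn,F[1]*nn[0]-F[0]*nn[1],F[2]),'tq',np.round(o['torque'],2),'w',np.round(w,4))
    if log:
        open('log2.txt','a').write(' '.join('%.5f'%v for v in [am,*p,*F,rho])+'\n')
    s=am if a0 is None else a0; r0=rho if rho0 is None else rho0
    for i in range(1,n+1):
        a=np.radians(s+(a1-s)*i/n+35.6);rr=r0+(rho-r0)*i/n
        q=np.array([*(C+rr*np.array([np.cos(a),np.sin(a)])),z]);t=Rm.T@(q-p)
        print('{"tx": %.4f, "ty": %.4f, "tz": %.4f}'%tuple(t))
E
python3 - <<'E'
from h import *
arc2(-50,6,.0194)
E
```

```text
t 12.40 ang -32.8 r 19.22 z 106.2 Frad -5.27 Ftan 2.12 Fz -0.8 tq [0.62 1.32 0.02] w [-0.0015  0.0008 -0.0012]
{"tx": -0.0000, "ty": -0.0001, "tz": -0.0010}
{"tx": -0.0003, "ty": -0.0001, "tz": -0.0019}
{"tx": -0.0006, "ty": -0.0001, "tz": -0.0028}
{"tx": -0.0009, "ty": -0.0001, "tz": -0.0037}
{"tx": -0.0013, "ty": -0.0001, "tz": -0.0046}
{"tx": -0.0018, "ty": -0.0001, "tz": -0.0055}
```

Emit:
jog_arm(rows=[{"tx": 0,"ty": -0.0001,"tz": -0.001,"wx": -0.0015,"wy": 0.0008,"wz": -0.0012,"gripper": 255},{"tx": -0.0003,"ty": -0.0001,"tz": -0.0019,"wx": -0.0015,"wy": 0.0008,"wz": -0.0012,"gripper": 255},{"tx": -0.0006,"ty": -0.0001,"tz": -0.0028,"wx": -0.0015,"wy": 0.0008,"wz": -0.0012,"gripper": 255},{"tx": -0.0009,"ty": -0.0001,"tz": -0.0037,"wx": -0.0015,"wy": 0.0008,"wz": -0.0012,"gripper": 255},{"tx": -0.0013,"ty": -0.0001,"tz": -0.0046,"wx": -0.0015,"wy": 0.0008,"wz": -0.0012,"gripper": 255},{"tx": -0.0018,"ty": -0.0001,"tz": -0.0055,"wx": -0.0015,"wy": 0.0008,"wz": -0.0012,"gripper": 255}])

```text
time_s: 13.15
ee_pos: [0.6, 0.1723, 0.1064]
orientation: [0.702, -0.702, -0.085, 0.085]
wrist_force: [-3.4, 1.5, -1.7]
finger_gap: 0.0237
```

Run:
```python
from h import *
arc2(-64,6,.0194)
```

```text
t 13.15 ang -50.1 r 19.56 z 106.4 Frad -3.65 Ftan 0.64 Fz -1.7 tq [ 0.4   0.93 -0.01] w [0.     0.     0.0005]
{"tx": -0.0005, "ty": 0.0001, "tz": -0.0006}
{"tx": -0.0009, "ty": 0.0001, "tz": -0.0013}
{"tx": -0.0014, "ty": 0.0001, "tz": -0.0019}
{"tx": -0.0018, "ty": 0.0001, "tz": -0.0026}
{"tx": -0.0023, "ty": 0.0001, "tz": -0.0032}
{"tx": -0.0029, "ty": 0.0001, "tz": -0.0038}
```

```bash
sed -i 's/C=(.5811,.1772)/C=(.5813,.1770)/' h.py
python3 - <<'E'
from h import *
arc2(-72,7,.0194,log=False)
E
```

```text
t 13.15 ang -49.6 r 19.31 z 106.4 Frad -3.64 Ftan 0.66 Fz -1.7 tq [ 0.4   0.93 -0.01] w [0.     0.     0.0005]
{"tx": -0.0005, "ty": 0.0001, "tz": -0.0010}
{"tx": -0.0010, "ty": 0.0001, "tz": -0.0019}
{"tx": -0.0017, "ty": 0.0001, "tz": -0.0028}
{"tx": -0.0024, "ty": 0.0001, "tz": -0.0036}
{"tx": -0.0031, "ty": 0.0001, "tz": -0.0044}
{"tx": -0.0038, "ty": 0.0001, "tz": -0.0052}
{"tx": -0.0047, "ty": 0.0001, "tz": -0.0059}
```

Emit:
jog_arm(rows=[{"tx": -0.0004,"ty": 0.0001,"tz": -0.001,"wx": 0,"wy": 0,"wz": 0,"gripper": 255},{"tx": -0.001,"ty": 0.0001,"tz": -0.0019,"wx": 0,"wy": 0,"wz": 0,"gripper": 255},{"tx": -0.0017,"ty": 0.0001,"tz": -0.0028,"wx": 0,"wy": 0,"wz": 0,"gripper": 255},{"tx": -0.0024,"ty": 0.0001,"tz": -0.0036,"wx": 0,"wy": 0,"wz": 0,"gripper": 255},{"tx": -0.0031,"ty": 0.0001,"tz": -0.0044,"wx": 0,"wy": 0,"wz": 0,"gripper": 255},{"tx": -0.0038,"ty": 0.0001,"tz": -0.0052,"wx": 0,"wy": 0,"wz": 0,"gripper": 255},{"tx": -0.0047,"ty": 0.0001,"tz": -0.0059,"wx": 0,"wy": 0,"wz": 0,"gripper": 255}])

```text
time_s: 14.02
ee_pos: [0.5975, 0.1672, 0.1067]
orientation: [0.703, -0.701, -0.086, 0.084]
wrist_force: [-3.6, 5.1, -2.2]
finger_gap: 0.0239
```

Run:
```python
from h import *
arc2(-92,7,.0194)
```

```text
t 14.03 ang -66.8 r 18.95 z 106.7 Frad -5.70 Ftan 2.51 Fz -2.2 tq [1.2  0.74 0.  ] w [-0.0023  0.0009  0.0031]
{"tx": -0.0006, "ty": 0.0004, "tz": -0.0012}
{"tx": -0.0015, "ty": 0.0004, "tz": -0.0019}
{"tx": -0.0025, "ty": 0.0004, "tz": -0.0026}
{"tx": -0.0035, "ty": 0.0004, "tz": -0.0033}
{"tx": -0.0046, "ty": 0.0004, "tz": -0.0039}
{"tx": -0.0057, "ty": 0.0004, "tz": -0.0044}
{"tx": -0.0068, "ty": 0.0004, "tz": -0.0049}
```

Run:
```python
import numpy as np
from scipy.optimize import least_squares
P=np.array([(.5963,.1888),(.5995,.1842),(.6003,.181),(.6003,.1781),(.6000,.1723),(.5975,.1672)])
for s0 in(1e-4,5e-4):
    s=least_squares(lambda q:np.r_[(np.hypot(*(P-q[:2]).T)-q[2])/2e-4,(q[2]-.0190)/s0],[.5811,.1772,.019]).x
    print(s,np.hypot(*(P-s[:2]).T)-s[2])
from h import *
arc2(-82,6,.0191,C=(.5812,.1773),log=False)
```

```text
[0.5815401  0.1772499  0.01898824] [-0.00024633  0.00026953  0.00014281 -0.00020909  0.00012378 -0.00012773]
[0.58178895 0.17726034 0.01875777] [-0.00021769  0.00026433  0.00012726 -0.00022768  0.00011675 -0.00010173]
t 14.03 ang -67.4 r 19.19 z 106.7 Frad -5.73 Ftan 2.45 Fz -2.2 tq [1.2  0.74 0.  ] w [-0.0023  0.0009  0.0031]
{"tx": -0.0007, "ty": 0.0004, "tz": -0.0005}
{"tx": -0.0013, "ty": 0.0004, "tz": -0.0010}
{"tx": -0.0019, "ty": 0.0004, "tz": -0.0015}
{"tx": -0.0026, "ty": 0.0004, "tz": -0.0020}
{"tx": -0.0032, "ty": 0.0004, "tz": -0.0024}
{"tx": -0.0039, "ty": 0.0004, "tz": -0.0029}
```

```bash
sed -i 's/C=(.5813,.1770)/C=(.5815,.17725)/' h.py
python3 - <<'E'
from h import *
arc2(-86,6,.0192,log=False)
E
```

```text
t 14.03 ang -67.8 r 18.91 z 106.7 Frad -5.74 Ftan 2.41 Fz -2.2 tq [1.2  0.74 0.  ] w [-0.0023  0.0009  0.0031]
{"tx": -0.0005, "ty": 0.0004, "tz": -0.0009}
{"tx": -0.0013, "ty": 0.0004, "tz": -0.0015}
{"tx": -0.0022, "ty": 0.0004, "tz": -0.0022}
{"tx": -0.0030, "ty": 0.0004, "tz": -0.0027}
{"tx": -0.0039, "ty": 0.0004, "tz": -0.0032}
{"tx": -0.0048, "ty": 0.0004, "tz": -0.0037}
```

Emit:
jog_arm(rows=[{"tx": -0.0006,"ty": 0.0004,"tz": -0.0008,"wx": -0.0023,"wy": 0.0009,"wz": 0.003,"gripper": 255},{"tx": -0.0013,"ty": 0.0004,"tz": -0.0015,"wx": -0.0023,"wy": 0.0009,"wz": 0.003,"gripper": 255},{"tx": -0.0022,"ty": 0.0004,"tz": -0.0022,"wx": -0.0023,"wy": 0.0009,"wz": 0.003,"gripper": 255},{"tx": -0.003,"ty": 0.0004,"tz": -0.0027,"wx": -0.0023,"wy": 0.0009,"wz": 0.003,"gripper": 255},{"tx": -0.0039,"ty": 0.0004,"tz": -0.0032,"wx": -0.0023,"wy": 0.0009,"wz": 0.003,"gripper": 255},{"tx": -0.0048,"ty": 0.0004,"tz": -0.0037,"wx": -0.0023,"wy": 0.0009,"wz": 0.003,"gripper": 255}])

```text
time_s: 14.78
ee_pos: [0.5943, 0.163, 0.1066]
orientation: [0.702, -0.702, -0.086, 0.084]
wrist_force: [-1.1, 5.2, -0.9]
finger_gap: 0.0236
```

Run:
```python
from h import *
arc2(-102,6,.0192)
```

```text
t 14.78 ang -83.8 r 19.14 z 106.6 Frad -4.55 Ftan 2.64 Fz -0.9 tq [ 0.98  0.6  -0.  ] w [-0.0007  0.0002  0.0016]
{"tx": -0.0009, "ty": 0.0003, "tz": -0.0005}
{"tx": -0.0018, "ty": 0.0003, "tz": -0.0009}
{"tx": -0.0028, "ty": 0.0003, "tz": -0.0013}
{"tx": -0.0037, "ty": 0.0003, "tz": -0.0016}
{"tx": -0.0047, "ty": 0.0003, "tz": -0.0018}
{"tx": -0.0057, "ty": 0.0003, "tz": -0.0020}
```

Run:
```python
from h import *
arc2(-103,6,.01895,log=False)
```

```text
t 14.78 ang -83.8 r 19.14 z 106.6 Frad -4.55 Ftan 2.64 Fz -0.9 tq [ 0.98  0.6  -0.  ] w [-0.0007  0.0002  0.0016]
{"tx": -0.0010, "ty": 0.0003, "tz": -0.0003}
{"tx": -0.0020, "ty": 0.0003, "tz": -0.0007}
{"tx": -0.0030, "ty": 0.0003, "tz": -0.0011}
{"tx": -0.0040, "ty": 0.0003, "tz": -0.0014}
{"tx": -0.0050, "ty": 0.0003, "tz": -0.0016}
{"tx": -0.0061, "ty": 0.0003, "tz": -0.0018}
```

Emit:
jog_arm(rows=[{"tx": -0.001,"ty": 0.0003,"tz": -0.0004,"wx": -0.0007,"wy": 0,"wz": 0.0016,"gripper": 255},{"tx": -0.002,"ty": 0.0003,"tz": -0.0008,"wx": -0.0007,"wy": 0,"wz": 0.0016,"gripper": 255},{"tx": -0.003,"ty": 0.0003,"tz": -0.0011,"wx": -0.0007,"wy": 0,"wz": 0.0016,"gripper": 255},{"tx": -0.004,"ty": 0.0003,"tz": -0.0014,"wx": -0.0007,"wy": 0,"wz": 0.0016,"gripper": 255},{"tx": -0.005,"ty": 0.0003,"tz": -0.0016,"wx": -0.0007,"wy": 0,"wz": 0.0016,"gripper": 255},{"tx": -0.0061,"ty": 0.0003,"tz": -0.0018,"wx": -0.0007,"wy": 0,"wz": 0.0016,"gripper": 255}])

```text
time_s: 15.52
ee_pos: [0.5891, 0.1596, 0.1064]
orientation: [-0.702, 0.702, 0.085, -0.085]
wrist_force: [-0.5, 2.9, -1.0]
finger_gap: 0.0236
```

Run:
```python
from h import *
arc2(-122,6,.01895)
```

```text
t 15.53 ang -102.1 r 19.20 z 106.4 Frad -2.88 Ftan 0.74 Fz -1.0 tq [ 0.67 -0.01  0.02] w [0.0002 0.0001 0.0009]
{"tx": -0.0011, "ty": 0.0001, "tz": 0.0001}
{"tx": -0.0022, "ty": 0.0001, "tz": 0.0000}
{"tx": -0.0033, "ty": 0.0001, "tz": -0.0000}
{"tx": -0.0044, "ty": 0.0001, "tz": 0.0000}
{"tx": -0.0055, "ty": 0.0001, "tz": 0.0001}
{"tx": -0.0066, "ty": 0.0001, "tz": 0.0003}
```

Emit:
jog_arm(rows=[{"tx": -0.0011,"ty": 0.0001,"tz": -0.0001,"wx": 0,"wy": 0,"wz": 0.001,"gripper": 255},{"tx": -0.0022,"ty": 0.0001,"tz": -0.0001,"wx": 0,"wy": 0,"wz": 0.001,"gripper": 255},{"tx": -0.0033,"ty": 0.0001,"tz": -0.0001,"wx": 0,"wy": 0,"wz": 0.001,"gripper": 255},{"tx": -0.0044,"ty": 0.0001,"tz": -0.0001,"wx": 0,"wy": 0,"wz": 0.001,"gripper": 255},{"tx": -0.0055,"ty": 0.0001,"tz": 0,"wx": 0,"wy": 0,"wz": 0.001,"gripper": 255},{"tx": -0.0066,"ty": 0.0001,"tz": 0.0002,"wx": 0,"wy": 0,"wz": 0.001,"gripper": 255}])

```text
time_s: 16.27
ee_pos: [0.5825, 0.1577, 0.1062]
orientation: [-0.702, 0.702, 0.085, -0.085]
wrist_force: [0.6, 1.2, -0.9]
finger_gap: 0.0237
```

Run:
```python
from h import *
arc2(-141,6,.01905)
```

```text
t 16.27 ang -122.7 r 19.59 z 106.2 Frad -1.13 Ftan 0.66 Fz -0.9 tq [ 0.31 -0.03  0.04] w [ 0.0009 -0.0003 -0.0008]
{"tx": -0.0009, "ty": -0.0001, "tz": 0.0007}
{"tx": -0.0019, "ty": -0.0001, "tz": 0.0010}
{"tx": -0.0028, "ty": -0.0001, "tz": 0.0013}
{"tx": -0.0038, "ty": -0.0001, "tz": 0.0017}
{"tx": -0.0047, "ty": -0.0001, "tz": 0.0021}
{"tx": -0.0056, "ty": -0.0001, "tz": 0.0026}
```

```bash
cat > cf.py <<'E'
import numpy as np,sys
from scipy.optimize import least_squares
P=[(.5963,.1888),(.5995,.1842),(.6003,.181),(.6003,.1781)]
if __name__=='__main__' or 1:
    L=np.loadtxt('log2.txt')[:,1:3]; P=np.array(P+[tuple(l) for l in L[1:]])
    for s0 in(1e-4,5e-4):
        s=least_squares(lambda q:np.r_[(np.hypot(*(P-q[:2]).T)-q[2])/2e-4,(q[2]-.0190)/s0],[.5811,.1772,.019]).x
        print('fit',np.round(s,5),np.round((np.hypot(*(P-s[:2]).T)-s[2])*1e3,2))
E
python3 cf.py; cat log2.txt
```

```text
fit [0.58149 0.17701 0.01905] [-0.12  0.34  0.18 -0.21  0.09 -0.26 -0.08 -0.07  0.31]
fit [0.58119 0.17714 0.01932] [-0.23  0.31  0.18 -0.18  0.14 -0.2  -0.05 -0.1   0.18]
-32.82008 0.60030 0.17813 0.10622 -5.37063 1.85837 -0.84534 0.01940
-50.07388 0.60004 0.17231 0.10635 -3.37374 1.52900 -1.73448 0.01940
-66.78877 0.59751 0.16719 0.10673 -3.57575 5.09871 -2.17556 0.01940
-83.80993 0.59426 0.16298 0.10660 -1.05923 5.15111 -0.88484 0.01920
-102.14256 0.58914 0.15964 0.10641 -0.46624 2.93273 -1.00227 0.01895
-122.72126 0.58248 0.15768 0.10619 0.60088 1.16277 -0.85927 0.01905
```

```bash
sed -i 's/C=(.5815,.17725)/C=(.5812,.1771)/' h.py
python3 - <<'E'
from h import *
arc2(-141,6,.0195,log=False)
E
```

```text
t 16.27 ang -121.8 r 19.46 z 106.2 Frad -1.12 Ftan 0.68 Fz -0.9 tq [ 0.31 -0.03  0.04] w [ 0.0009 -0.0003 -0.0008]
{"tx": -0.0011, "ty": -0.0001, "tz": 0.0002}
{"tx": -0.0021, "ty": -0.0001, "tz": 0.0005}
{"tx": -0.0032, "ty": -0.0001, "tz": 0.0008}
{"tx": -0.0042, "ty": -0.0001, "tz": 0.0012}
{"tx": -0.0052, "ty": -0.0001, "tz": 0.0016}
{"tx": -0.0061, "ty": -0.0001, "tz": 0.0021}
```

Emit:
jog_arm(rows=[{"tx": -0.0011,"ty": -0.0001,"tz": 0,"wx": 0.0009,"wy": 0,"wz": -0.0008,"gripper": 255},{"tx": -0.0021,"ty": -0.0001,"tz": 0.0003,"wx": 0.0009,"wy": 0,"wz": -0.0008,"gripper": 255},{"tx": -0.0032,"ty": -0.0001,"tz": 0.0006,"wx": 0.0009,"wy": 0,"wz": -0.0008,"gripper": 255},{"tx": -0.0042,"ty": -0.0001,"tz": 0.001,"wx": 0.0009,"wy": 0,"wz": -0.0008,"gripper": 255},{"tx": -0.0052,"ty": -0.0001,"tz": 0.0014,"wx": 0.0009,"wy": 0,"wz": -0.0008,"gripper": 255},{"tx": -0.0062,"ty": -0.0001,"tz": 0.0019,"wx": 0.0009,"wy": 0,"wz": -0.0008,"gripper": 255}])

```text
time_s: 17.02
ee_pos: [0.5762, 0.1583, 0.1064]
orientation: [0.702, -0.702, -0.085, 0.085]
wrist_force: [0.8, 1.4, -1.9]
finger_gap: 0.0239
```

```bash
python3 - <<'E'
from h import *
arc2(-160,6,.0195)
E
python3 cf.py
```

```text
t 17.02 ang -140.5 r 19.49 z 106.4 Frad -1.57 Ftan 0.37 Fz -1.9 tq [ 0.41 -0.33 -0.01] w [-0.0003 -0.0003  0.0006]
{"tx": -0.0010, "ty": 0.0001, "tz": 0.0005}
{"tx": -0.0019, "ty": 0.0001, "tz": 0.0012}
{"tx": -0.0028, "ty": 0.0001, "tz": 0.0018}
{"tx": -0.0036, "ty": 0.0001, "tz": 0.0025}
{"tx": -0.0044, "ty": 0.0001, "tz": 0.0033}
{"tx": -0.0052, "ty": 0.0001, "tz": 0.0041}
fit [0.58141 0.17695 0.0191 ] [-0.07  0.39  0.22 -0.17  0.1  -0.27 -0.12 -0.15  0.2   0.29]
fit [0.58106 0.17717 0.01943] [-0.26  0.31  0.19 -0.17  0.16 -0.19 -0.05 -0.13  0.11  0.09]
```

```bash
sed -i 's/C=(.5812,.1771)/C=(.5811,.1772)/' h.py
python3 - <<'E'
from h import *
arc2(-162,6,.0199,log=False)
E
```

```text
t 17.02 ang -140.1 r 19.56 z 106.4 Frad -1.56 Ftan 0.38 Fz -1.9 tq [ 0.41 -0.33 -0.01] w [-0.0003 -0.0003  0.0006]
{"tx": -0.0013, "ty": 0.0001, "tz": 0.0003}
{"tx": -0.0023, "ty": 0.0001, "tz": 0.0010}
{"tx": -0.0033, "ty": 0.0001, "tz": 0.0018}
{"tx": -0.0043, "ty": 0.0001, "tz": 0.0026}
{"tx": -0.0052, "ty": 0.0001, "tz": 0.0035}
{"tx": -0.0060, "ty": 0.0001, "tz": 0.0045}
```

Emit:
jog_arm(rows=[{"tx": -0.0012,"ty": 0.0001,"tz": 0.0003,"wx": 0,"wy": 0,"wz": 0,"gripper": 255},{"tx": -0.0022,"ty": 0.0001,"tz": 0.001,"wx": 0,"wy": 0,"wz": 0,"gripper": 255},{"tx": -0.0033,"ty": 0.0001,"tz": 0.0018,"wx": 0,"wy": 0,"wz": 0,"gripper": 255},{"tx": -0.0042,"ty": 0.0001,"tz": 0.0026,"wx": 0,"wy": 0,"wz": 0,"gripper": 255},{"tx": -0.0051,"ty": 0.0001,"tz": 0.0035,"wx": 0,"wy": 0,"wz": 0,"gripper": 255},{"tx": -0.0059,"ty": 0.0001,"tz": 0.0045,"wx": 0,"wy": 0,"wz": 0,"gripper": 255}])

```text
time_s: 17.77
ee_pos: [0.569, 0.1608, 0.1062]
orientation: [-0.702, 0.702, 0.085, -0.085]
wrist_force: [1.0, 0.9, -1.7]
finger_gap: 0.0242
```

```bash
python3 - <<'E'
from h import *
arc2(-180,6,.0199)
E
python3 cf.py
```

```text
t 17.77 ang -162.1 r 20.35 z 106.2 Frad -1.29 Ftan 0.25 Fz -1.7 tq [ 0.27 -0.19 -0.02] w [ 0.0003 -0.0005 -0.0003]
{"tx": -0.0003, "ty": -0.0001, "tz": 0.0011}
{"tx": -0.0009, "ty": -0.0001, "tz": 0.0020}
{"tx": -0.0014, "ty": -0.0001, "tz": 0.0028}
{"tx": -0.0019, "ty": -0.0001, "tz": 0.0037}
{"tx": -0.0024, "ty": -0.0001, "tz": 0.0047}
{"tx": -0.0028, "ty": -0.0001, "tz": 0.0056}
fit [0.58111 0.17691 0.01929] [ 0.    0.49  0.33 -0.06  0.19 -0.23 -0.14 -0.25 -0.01 -0.01  0.84]
fit [0.58062 0.17734 0.0198 ] [-0.38  0.29  0.22 -0.11  0.26 -0.1   0.   -0.16 -0.06 -0.23  0.38]
```

```bash
sed -i 's/C=(.5811,.1772)/C=(.5807,.1772)/' h.py
python3 - <<'E'
from h import *
arc2(-180,6,.0201,log=False)
save('wrist','w8')
E
```

```text
t 17.77 ang -161.2 r 20.12 z 106.2 Frad -1.29 Ftan 0.27 Fz -1.7 tq [ 0.27 -0.19 -0.02] w [ 0.0003 -0.0005 -0.0003]
{"tx": -0.0007, "ty": -0.0001, "tz": 0.0009}
{"tx": -0.0013, "ty": -0.0001, "tz": 0.0018}
{"tx": -0.0019, "ty": -0.0001, "tz": 0.0027}
{"tx": -0.0025, "ty": -0.0001, "tz": 0.0036}
{"tx": -0.0030, "ty": -0.0001, "tz": 0.0046}
{"tx": -0.0034, "ty": -0.0001, "tz": 0.0056}
```

View pics/w8.png

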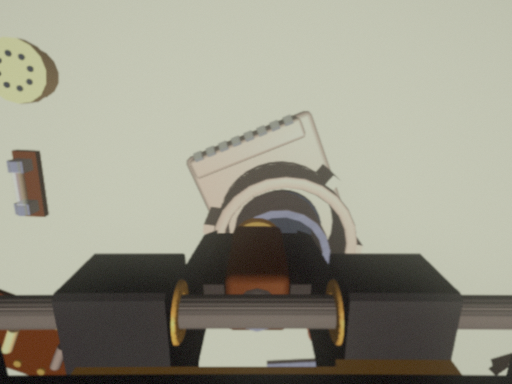

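The tool is upright in the grip (handle 230–290 at row 230) and the collar is on the inside of the bush rim. I'll continue.

Run:
```python
from h import *
arc2(-180,6,.0201,log=False)
```

```text
t 17.82 ang -162.0 r 20.18 z 106.1 Frad -0.96 Ftan -0.40 Fz -0.7 tq [ 0.26 -0.15  0.01] w [ 0.0003 -0.0002 -0.0007]
{"tx": -0.0006, "ty": -0.0002, "tz": 0.0009}
{"tx": -0.0012, "ty": -0.0002, "tz": 0.0017}
{"tx": -0.0018, "ty": -0.0002, "tz": 0.0026}
{"tx": -0.0023, "ty": -0.0002, "tz": 0.0035}
{"tx": -0.0028, "ty": -0.0002, "tz": 0.0045}
{"tx": -0.0032, "ty": -0.0002, "tz": 0.0055}
```

Emit:
jog_arm(rows=[{"tx": -0.0008,"ty": -0.0002,"tz": 0.0008,"wx": 0,"wy": 0,"wz": 0,"gripper": 255},{"tx": -0.0015,"ty": -0.0002,"tz": 0.0016,"wx": 0,"wy": 0,"wz": 0,"gripper": 255},{"tx": -0.0021,"ty": -0.0002,"tz": 0.0025,"wx": 0,"wy": 0,"wz": 0,"gripper": 255},{"tx": -0.0026,"ty": -0.0002,"tz": 0.0034,"wx": 0,"wy": 0,"wz": 0,"gripper": 255},{"tx": -0.0031,"ty": -0.0002,"tz": 0.0044,"wx": 0,"wy": 0,"wz": 0,"gripper": 255},{"tx": -0.0035,"ty": -0.0002,"tz": 0.0054,"wx": 0,"wy": 0,"wz": 0,"gripper": 255}])

```text
time_s: 18.58
ee_pos: [0.5646, 0.1657, 0.1066]
orientation: [0.702, -0.702, -0.085, 0.085]
wrist_force: [3.7, 1.2, -0.7]
finger_gap: 0.0239
```

```bash
python3 - <<'E'
from h import *
arc2(-198,6,.0201)
E
python3 cf.py
```

```text
t 18.57 ang -179.9 r 19.78 z 106.6 Frad -3.70 Ftan 1.18 Fz -0.7 tq [ 0.27 -1.03  0.04] w [ 0.     -0.0003  0.0007]
{"tx": -0.0007, "ty": 0.0003, "tz": 0.0009}
{"tx": -0.0010, "ty": 0.0003, "tz": 0.0019}
{"tx": -0.0013, "ty": 0.0003, "tz": 0.0029}
{"tx": -0.0015, "ty": 0.0003, "tz": 0.0039}
{"tx": -0.0016, "ty": 0.0003, "tz": 0.0050}
{"tx": -0.0017, "ty": 0.0003, "tz": 0.0061}
fit [0.58096 0.17693 0.01938] [ 0.01  0.53  0.38 -0.01  0.25 -0.18 -0.11 -0.25 -0.07 -0.12  0.68  0.45]
fit [0.58062 0.17734 0.0198 ] [-0.38  0.29  0.22 -0.11  0.26 -0.1   0.   -0.16 -0.05 -0.22  0.39 -0.01]
```

Emit:
jog_arm(rows=[{"tx": -0.0006,"ty": 0.0002,"tz": 0.0009,"wx": 0,"wy": 0,"wz": 0,"gripper": 255},{"tx": -0.0009,"ty": 0.0002,"tz": 0.0019,"wx": 0,"wy": 0,"wz": 0,"gripper": 255},{"tx": -0.0011,"ty": 0.0002,"tz": 0.0029,"wx": 0,"wy": 0,"wz": 0,"gripper": 255},{"tx": -0.0013,"ty": 0.0002,"tz": 0.0039,"wx": 0,"wy": 0,"wz": 0,"gripper": 255},{"tx": -0.0014,"ty": 0.0002,"tz": 0.005,"wx": 0,"wy": 0,"wz": 0,"gripper": 255},{"tx": -0.0015,"ty": 0.0002,"tz": 0.0061,"wx": 0,"wy": 0,"wz": 0,"gripper": 255}])

```text
time_s: 19.32
ee_pos: [0.5611, 0.171, 0.1061]
orientation: [-0.702, 0.702, 0.085, -0.085]
wrist_force: [2.9, 0.0, -2.0]
finger_gap: 0.0239
```

```bash
sed -i 's/C=(.5807,.1772)/C=(.5806,.1773)/' h.py
python3 - <<'E'
from h import *
arc2(-216,6,.0200)
E
python3 cf.py
```

```text
t 19.32 ang -197.7 r 20.45 z 106.1 Frad -2.81 Ftan 0.86 Fz -2.0 tq [ 0.06 -0.7   0.02] w [ 0.0004 -0.0002 -0.0006]
{"tx": 0.0004, "ty": -0.0002, "tz": 0.0011}
{"tx": 0.0004, "ty": -0.0002, "tz": 0.0022}
{"tx": 0.0005, "ty": -0.0002, "tz": 0.0032}
{"tx": 0.0006, "ty": -0.0002, "tz": 0.0043}
{"tx": 0.0008, "ty": -0.0002, "tz": 0.0053}
{"tx": 0.0010, "ty": -0.0002, "tz": 0.0064}
fit [0.58069 0.17707 0.01956] [-0.04  0.55  0.43  0.07  0.36 -0.06 -0.   -0.2  -0.09 -0.23  0.44  0.13
  0.9 ]
fit [0.58043 0.17748 0.01997] [-0.48  0.25  0.21 -0.09  0.31 -0.03  0.07 -0.11 -0.06 -0.29  0.23 -0.24
  0.38]
```

```bash
sed -i 's/C=(.5806,.1773)/C=(.5804,.1775)/' h.py
python3 - <<'E'
from h import *
arc2(-216,6,.0203,log=False)
E
```

```text
t 19.32 ang -197.0 r 20.32 z 106.1 Frad -2.80 Ftan 0.89 Fz -2.0 tq [ 0.06 -0.7   0.02] w [ 0.0004 -0.0002 -0.0006]
{"tx": -0.0000, "ty": -0.0002, "tz": 0.0011}
{"tx": -0.0000, "ty": -0.0002, "tz": 0.0022}
{"tx": 0.0000, "ty": -0.0002, "tz": 0.0034}
{"tx": 0.0001, "ty": -0.0002, "tz": 0.0045}
{"tx": 0.0003, "ty": -0.0002, "tz": 0.0056}
{"tx": 0.0006, "ty": -0.0002, "tz": 0.0067}
```

Emit:
jog_arm(rows=[{"tx": 0,"ty": -0.0001,"tz": 0.0011,"wx": 0,"wy": 0,"wz": 0,"gripper": 255},{"tx": 0,"ty": -0.0001,"tz": 0.0022,"wx": 0,"wy": 0,"wz": 0,"gripper": 255},{"tx": 0,"ty": -0.0001,"tz": 0.0034,"wx": 0,"wy": 0,"wz": 0,"gripper": 255},{"tx": 0.0001,"ty": -0.0001,"tz": 0.0045,"wx": 0,"wy": 0,"wz": 0,"gripper": 255},{"tx": 0.0003,"ty": -0.0001,"tz": 0.0056,"wx": 0,"wy": 0,"wz": 0,"gripper": 255},{"tx": 0.0006,"ty": -0.0001,"tz": 0.0067,"wx": 0,"wy": 0,"wz": 0,"gripper": 255}])

```text
time_s: 20.08
ee_pos: [0.5608, 0.1768, 0.1063]
orientation: [-0.701, 0.703, 0.085, -0.084]
wrist_force: [5.2, -2.9, -1.9]
finger_gap: 0.0235
```

```bash
python3 - <<'E'
from h import *
arc2(-234,6,.0203)
E
python3 cf.py
```

```text
t 20.07 ang -213.5 r 19.63 z 106.3 Frad -5.14 Ftan 3.13 Fz -1.9 tq [-0.44 -1.13  0.04] w [ 0.0017 -0.001   0.0001]
{"tx": -0.0004, "ty": 0.0000, "tz": 0.0013}
{"tx": -0.0000, "ty": 0.0000, "tz": 0.0025}
{"tx": 0.0004, "ty": 0.0000, "tz": 0.0036}
{"tx": 0.0009, "ty": 0.0000, "tz": 0.0047}
{"tx": 0.0014, "ty": 0.0000, "tz": 0.0058}
{"tx": 0.0020, "ty": 0.0000, "tz": 0.0068}
fit [0.58063 0.17712 0.01961] [-0.06  0.54  0.44  0.08  0.39 -0.03  0.03 -0.17 -0.08 -0.24  0.41  0.06
  0.82  0.25]
fit [0.58049 0.17742 0.01991] [-0.43  0.27  0.22 -0.09  0.29 -0.05  0.04 -0.14 -0.07 -0.28  0.27 -0.17
  0.48 -0.18]
```

Run:
```python
import numpy as np
from scipy.optimize import least_squares
# commanded end points (world) and radial force
D=np.array([(.5993,.1842,2.4),(.6015,.1796,4.6),(.6012,.1771,5.3),(.5995,.1724,3.6),(.5968,.1669,5.7),(.5937,.1625,4.55),(.5888,.1598,2.9),(.5826,.1582,1.13),(.576,.158,1.57),(.5694,.1613,1.3),(.5643,.1652,3.7),(.5617,.1712,2.8),(.5601,.1776,5.1)])
f=lambda q:(q[3]*1e3*(np.hypot(D[:,0]-q[0],D[:,1]-q[1])-q[2])-D[:,2])/.6
s=least_squares(lambda q:np.r_[f(q),(q[2]-.019)/2e-4,(q[3]-5)/1.5],[.5806,.1772,.019,5]).x
print(s,f(s)*.6)
```

```text
[0.58023971 0.17768116 0.01867191 2.28267858] [ 0.96084852  1.50571876 -0.05795904 -0.6340893  -3.21512956 -0.85849669
 -0.26879111  1.04245703  1.76437776  0.91635158 -0.10949935 -0.59035606
 -1.74911086]
```

```bash
sed -i 's/C=(.5804,.1775)/C=(.5806,.1772)/' h.py
python3 - <<'E'
from h import *
arc2(-234,6,.0196,log=False)
E
```

```text
t 20.07 ang -214.4 r 19.82 z 106.3 Frad -5.19 Ftan 3.05 Fz -1.9 tq [-0.44 -1.13  0.04] w [ 0.0017 -0.001   0.0001]
{"tx": 0.0005, "ty": 0.0000, "tz": 0.0010}
{"tx": 0.0008, "ty": 0.0000, "tz": 0.0021}
{"tx": 0.0012, "ty": 0.0000, "tz": 0.0031}
{"tx": 0.0017, "ty": 0.0000, "tz": 0.0042}
{"tx": 0.0022, "ty": 0.0000, "tz": 0.0052}
{"tx": 0.0028, "ty": 0.0000, "tz": 0.0061}
```

Emit:
jog_arm(rows=[{"tx": 0.0003,"ty": 0,"tz": 0.001,"wx": 0.0017,"wy": -0.001,"wz": 0,"gripper": 255},{"tx": 0.0007,"ty": 0,"tz": 0.0021,"wx": 0.0017,"wy": -0.001,"wz": 0,"gripper": 255},{"tx": 0.0011,"ty": 0,"tz": 0.0031,"wx": 0.0017,"wy": -0.001,"wz": 0,"gripper": 255},{"tx": 0.0016,"ty": 0,"tz": 0.0042,"wx": 0.0017,"wy": -0.001,"wz": 0,"gripper": 255},{"tx": 0.0021,"ty": 0,"tz": 0.0052,"wx": 0.0017,"wy": -0.001,"wz": 0,"gripper": 255},{"tx": 0.0027,"ty": 0,"tz": 0.0061,"wx": 0.0017,"wy": -0.001,"wz": 0,"gripper": 255}])

```text
time_s: 20.82
ee_pos: [0.5612, 0.1836, 0.1061]
orientation: [0.702, -0.702, -0.085, 0.086]
wrist_force: [1.7, -1.4, -1.5]
finger_gap: 0.0238
```

```bash
python3 - <<'E'
from h import *
arc2(-253,6,.0196)
E
python3 cf.py
```

```text
t 20.82 ang -233.9 r 20.41 z 106.1 Frad -2.08 Ftan 0.79 Fz -1.5 tq [-0.25 -0.42 -0.01] w [-0.0002  0.0003 -0.0013]
{"tx": 0.0013, "ty": -0.0002, "tz": 0.0005}
{"tx": 0.0019, "ty": -0.0002, "tz": 0.0013}
{"tx": 0.0026, "ty": -0.0002, "tz": 0.0022}
{"tx": 0.0034, "ty": -0.0002, "tz": 0.0030}
{"tx": 0.0042, "ty": -0.0002, "tz": 0.0037}
{"tx": 0.0050, "ty": -0.0002, "tz": 0.0044}
fit [0.58052 0.17726 0.0197 ] [-0.15  0.51  0.43  0.1   0.44  0.05  0.11 -0.09 -0.03 -0.23  0.36 -0.04
  0.66  0.05  0.62]
fit [0.58045 0.17749 0.01996] [-0.48  0.24  0.2  -0.1   0.31 -0.03  0.07 -0.11 -0.05 -0.28  0.25 -0.22
  0.4  -0.28  0.22]
```

```bash
cat > pf.py <<'E'
import numpy as np
from scipy.optimize import least_squares
L=np.loadtxt('log2.txt')[:,1:3]; P=np.array([(.5963,.1888),(.5995,.1842),(.6003,.181),(.6003,.1781)]+[tuple(l) for l in L[1:]])
def loc(a,ph,N): 
    w=360/N; return 1/np.cos(np.radians((a-ph+w/2)%w-w/2))
for N in (8,9,10,11,12,14,16):
    best=None
    for ph in np.arange(0,360/N,3):
        def f(q):
            d=P-q[:2];a=np.degrees(np.arctan2(d[:,1],d[:,0]))-35.6
            return (np.hypot(*d.T)-q[2]*loc(a,q[3],N))/2e-4
        s=least_squares(lambda q:np.r_[f(q),(q[2]-.019)/2e-4],[.5806,.1772,.019,ph],x_scale=[1e-3,1e-3,1e-3,5])
        if best is None or s.cost<best.cost: best=s
    print(N,best.cost,np.round(best.x,5),np.round(f(best.x)*.2,2))
E
python3 pf.py
```

```text
8 24.390854656807498 [0.58045 0.17735 0.0194  8.14053] [-0.04 -0.54  0.37  0.43  0.3  -0.27  0.53 -0.63  0.22 -0.24  0.3   0.1
 -0.26  0.25 -0.05]
9 25.30046383491072 [5.804100e-01 1.773700e-01 1.952000e-02 2.993244e+01] [-0.26  0.65 -0.01 -0.46  0.75 -0.44  0.24 -0.02 -0.06 -0.16  0.28 -0.12
  0.28  0.07 -0.18]
10 6.229926385538242 [ 0.58055  0.17737  0.01954 -1.49969] [-0.09 -0.02  0.08  0.17  0.11  0.09  0.12 -0.13 -0.09 -0.1  -0.07  0.2
  0.09  0.2  -0.02]
11 18.96199134542221 [5.803800e-01 1.775500e-01 1.971000e-02 2.440019e+01] [-0.41  0.33 -0.22  0.07  0.36  0.16  0.21  0.08 -0.25  0.02  0.07 -0.11
  0.42 -0.33  0.33]
12 15.800251929875184 [ 0.58048  0.17747  0.01971 -0.26394] [-0.25 -0.14  0.36  0.09  0.23  0.06  0.09 -0.15  0.19 -0.48  0.2   0.04
  0.15 -0.03  0.35]
14 19.342212454825127 [ 0.58044  0.17746  0.01976 19.45955] [-0.38  0.16  0.28  0.1   0.34 -0.09  0.25 -0.21 -0.22 -0.14  0.42 -0.21
  0.22 -0.1   0.36]
16 19.32971777776222 [ 0.58047  0.1774   0.01978 16.96912] [-0.37  0.1   0.36 -0.03  0.45 -0.04 -0.06 -0.06  0.03 -0.19  0.35 -0.21
  0.22 -0.19  0.42]
```

The felt points fit a ten-sided profile with flats every 36°. Residuals are about 0.1 mm, and the centre (0.58055,0.17737) agrees with the vision estimate. I'll follow that profile and keep the press near 3 N.

```bash
cat >> h.py <<'E'
def loc(a,ph=-1.5,N=10):
    w=360/N; return 1/np.cos(np.radians((a-ph+w/2)%w-w/2))
def arc3(a1,n,Fdes=3.0,k=3.8,C=(.58055,.17737),R0=.0193,z=.1063,log=True):
    C=np.array(C)
    o=sensors.get_obs();p=np.array(o['ee_pos']);F=np.array(o['wrist_force']);d=p[:2]-C;r=np.hypot(*d);nn=d/r
    am=np.degrees(np.arctan2(d[1],d[0]))-35.6
    while am>a1+60: am-=360
    while am<a1-300: am+=360
    Rm=rot(o['orientation']).as_matrix();w=R.from_matrix(Rm.T@Rt(13.8)).as_rotvec();Fr=-F[:2]@nn
    print('t %.2f ang %.1f r %.2f (loc %.2f) z %.1f Frad %.2f Ftan %.2f Fz %.1f'%(o['time_s'],am,r*1e3,R0*1e3*loc(am),p[2]*1e3,-Fr,F[1]*nn[0]-F[0]*nn[1],F[2]),'tq',np.round(o['torque'],2),'w',np.round(w,4))
    if log: open('log2.txt','a').write(' '.join('%.5f'%v for v in [am,*p,*F,Fdes])+'\n')
    dp=np.clip((Fdes-Fr)/k,-.6,.6)*1e-3
    for i in range(1,n+1):
        s=am+(a1-am)*i/n;a=np.radians(s+35.6);rr=r+R0*(loc(s)-loc(am))+dp*min(1,i/2)
        q=np.array([*(C+rr*np.array([np.cos(a),np.sin(a)])),z]);t=Rm.T@(q-p)
        print('{"tx": %.4f, "ty": %.4f, "tz": %.4f}  ang %.0f'%(*t,s))
E
python3 - <<'E'
from h import *
arc3(-253,6,log=False)
E
```

```text
t 20.82 ang -233.5 r 20.31 (loc 20.08) z 106.1 Frad -2.07 Ftan 0.81 Fz -1.5 tq [-0.25 -0.42 -0.01] w [-0.0002  0.0003 -0.0013]
{"tx": 0.0005, "ty": -0.0002, "tz": 0.0011}  ang -237
{"tx": 0.0013, "ty": -0.0002, "tz": 0.0019}  ang -240
{"tx": 0.0022, "ty": -0.0002, "tz": 0.0026}  ang -243
{"tx": 0.0031, "ty": -0.0002, "tz": 0.0033}  ang -246
{"tx": 0.0040, "ty": -0.0002, "tz": 0.0041}  ang -250
{"tx": 0.0049, "ty": -0.0002, "tz": 0.0047}  ang -253
```

Emit:
jog_arm(rows=[{"tx": 0.0005,"ty": -0.0002,"tz": 0.0011,"wx": 0,"wy": 0,"wz": -0.0013,"gripper": 255},{"tx": 0.0013,"ty": -0.0002,"tz": 0.0019,"wx": 0,"wy": 0,"wz": -0.0013,"gripper": 255},{"tx": 0.0022,"ty": -0.0002,"tz": 0.0026,"wx": 0,"wy": 0,"wz": -0.0013,"gripper": 255},{"tx": 0.0031,"ty": -0.0002,"tz": 0.0033,"wx": 0,"wy": 0,"wz": -0.0013,"gripper": 255},{"tx": 0.004,"ty": -0.0002,"tz": 0.0041,"wx": 0,"wy": 0,"wz": -0.0013,"gripper": 255},{"tx": 0.0049,"ty": -0.0002,"tz": 0.0047,"wx": 0,"wy": 0,"wz": -0.0013,"gripper": 255}])

```text
time_s: 21.58
ee_pos: [0.565, 0.1892, 0.1063]
orientation: [-0.702, 0.702, 0.085, -0.085]
wrist_force: [2.1, -4.2, -1.9]
finger_gap: 0.0242
```

Run:
```python
from h import *
arc3(-270,6)
```

```text
t 21.57 ang -252.8 r 19.59 (loc 19.30) z 106.3 Frad -4.23 Ftan 2.03 Fz -1.9 tq [-0.88 -0.54 -0.  ] w [ 0.      0.0003 -0.0001]
{"tx": 0.0009, "ty": 0.0000, "tz": 0.0005}  ang -256
{"tx": 0.0017, "ty": 0.0000, "tz": 0.0009}  ang -259
{"tx": 0.0025, "ty": 0.0000, "tz": 0.0015}  ang -261
{"tx": 0.0033, "ty": 0.0000, "tz": 0.0022}  ang -264
{"tx": 0.0040, "ty": 0.0000, "tz": 0.0028}  ang -267
{"tx": 0.0049, "ty": 0.0000, "tz": 0.0034}  ang -270
```

Emit:
jog_arm(rows=[{"tx": 0.0009,"ty": 0,"tz": 0.0005,"wx": 0,"wy": 0,"wz": 0,"gripper": 255},{"tx": 0.0017,"ty": 0,"tz": 0.001,"wx": 0,"wy": 0,"wz": 0,"gripper": 255},{"tx": 0.0025,"ty": 0,"tz": 0.0016,"wx": 0,"wy": 0,"wz": 0,"gripper": 255},{"tx": 0.0033,"ty": 0,"tz": 0.0022,"wx": 0,"wy": 0,"wz": 0,"gripper": 255},{"tx": 0.004,"ty": 0,"tz": 0.0028,"wx": 0,"wy": 0,"wz": 0,"gripper": 255},{"tx": 0.0049,"ty": 0,"tz": 0.0034,"wx": 0,"wy": 0,"wz": 0,"gripper": 255}])

```text
time_s: 22.32
ee_pos: [0.5687, 0.1939, 0.1063]
orientation: [0.702, -0.702, -0.085, 0.085]
wrist_force: [1.0, -3.2, -0.8]
finger_gap: 0.0239
```

Run:
```python
from h import *
arc3(-288,6)
```

```text
t 22.32 ang -269.9 r 20.35 (loc 20.11) z 106.3 Frad -3.17 Ftan 1.04 Fz -0.8 tq [-0.71 -0.21  0.  ] w [-0.0002  0.0004 -0.0006]
{"tx": 0.0010, "ty": -0.0000, "tz": 0.0004}  ang -273
{"tx": 0.0021, "ty": -0.0000, "tz": 0.0004}  ang -276
{"tx": 0.0032, "ty": -0.0000, "tz": 0.0004}  ang -279
{"tx": 0.0042, "ty": -0.0000, "tz": 0.0005}  ang -282
{"tx": 0.0053, "ty": -0.0000, "tz": 0.0005}  ang -285
{"tx": 0.0063, "ty": -0.0000, "tz": 0.0006}  ang -288
```

Emit:
jog_arm(rows=[{"tx": 0.001,"ty": 0,"tz": 0.0004,"wx": 0,"wy": 0,"wz": 0,"gripper": 255},{"tx": 0.0021,"ty": 0,"tz": 0.0004,"wx": 0,"wy": 0,"wz": 0,"gripper": 255},{"tx": 0.0032,"ty": 0,"tz": 0.0003,"wx": 0,"wy": 0,"wz": 0,"gripper": 255},{"tx": 0.0042,"ty": 0,"tz": 0.0004,"wx": 0,"wy": 0,"wz": 0,"gripper": 255},{"tx": 0.0053,"ty": 0,"tz": 0.0004,"wx": 0,"wy": 0,"wz": 0,"gripper": 255},{"tx": 0.0063,"ty": 0,"tz": 0.0005,"wx": 0,"wy": 0,"wz": 0,"gripper": 255}])

```text
time_s: 23.08
ee_pos: [0.5747, 0.196, 0.1063]
orientation: [0.702, -0.702, -0.085, 0.085]
wrist_force: [-0.3, -3.6, -2.4]
finger_gap: 0.0236
```

Run:
```python
from h import *
arc3(-306,6)
```

```text
t 23.07 ang -288.2 r 19.50 (loc 19.31) z 106.3 Frad -3.36 Ftan 1.40 Fz -2.4 tq [-0.72  0.08  0.02] w [-0.0002  0.0005 -0.0006]
{"tx": 0.0010, "ty": -0.0000, "tz": -0.0000}  ang -291
{"tx": 0.0020, "ty": -0.0000, "tz": -0.0000}  ang -294
{"tx": 0.0030, "ty": -0.0000, "tz": 0.0000}  ang -297
{"tx": 0.0041, "ty": -0.0000, "tz": 0.0001}  ang -300
{"tx": 0.0051, "ty": -0.0000, "tz": 0.0001}  ang -303
{"tx": 0.0062, "ty": -0.0000, "tz": 0.0001}  ang -306
```

Emit:
jog_arm(rows=[{"tx": 0.001,"ty": 0,"tz": 0,"wx": 0,"wy": 0,"wz": 0,"gripper": 255},{"tx": 0.002,"ty": 0,"tz": 0,"wx": 0,"wy": 0,"wz": 0,"gripper": 255},{"tx": 0.003,"ty": 0,"tz": 0,"wx": 0,"wy": 0,"wz": 0,"gripper": 255},{"tx": 0.0041,"ty": 0,"tz": 0.0001,"wx": 0,"wy": 0,"wz": 0,"gripper": 255},{"tx": 0.0051,"ty": 0,"tz": 0.0001,"wx": 0,"wy": 0,"wz": 0,"gripper": 255},{"tx": 0.0062,"ty": 0,"tz": 0.0001,"wx": 0,"wy": 0,"wz": 0,"gripper": 255}])

```text
time_s: 23.82
ee_pos: [0.5806, 0.1977, 0.1063]
orientation: [0.702, -0.702, -0.085, 0.085]
wrist_force: [-0.8, -2.6, -1.3]
finger_gap: 0.0236
```

Run:
```python
from h import *
arc3(-324,6)
```

```text
t 23.82 ang -305.7 r 20.29 (loc 20.10) z 106.3 Frad -2.59 Ftan 0.76 Fz -1.3 tq [-0.55  0.29 -0.01] w [-0.0004  0.0005 -0.0008]
{"tx": 0.0011, "ty": -0.0000, "tz": -0.0002}  ang -309
{"tx": 0.0020, "ty": -0.0000, "tz": -0.0008}  ang -312
{"tx": 0.0029, "ty": -0.0000, "tz": -0.0014}  ang -315
{"tx": 0.0038, "ty": -0.0000, "tz": -0.0019}  ang -318
{"tx": 0.0047, "ty": -0.0000, "tz": -0.0025}  ang -321
{"tx": 0.0056, "ty": -0.0000, "tz": -0.0031}  ang -324
```

Emit:
jog_arm(rows=[{"tx": 0.0011,"ty": 0,"tz": -0.0002,"wx": 0,"wy": 0,"wz": -0.0008,"gripper": 255},{"tx": 0.002,"ty": 0,"tz": -0.0008,"wx": 0,"wy": 0,"wz": -0.0008,"gripper": 255},{"tx": 0.0029,"ty": 0,"tz": -0.0014,"wx": 0,"wy": 0,"wz": -0.0008,"gripper": 255},{"tx": 0.0038,"ty": 0,"tz": -0.0019,"wx": 0,"wy": 0,"wz": -0.0008,"gripper": 255},{"tx": 0.0047,"ty": 0,"tz": -0.0025,"wx": 0,"wy": 0,"wz": -0.0008,"gripper": 255},{"tx": 0.0056,"ty": 0,"tz": -0.0031,"wx": 0,"wy": 0,"wz": -0.0008,"gripper": 255}])

```text
time_s: 24.58
ee_pos: [0.5868, 0.1958, 0.1062]
orientation: [0.702, -0.702, -0.085, 0.085]
wrist_force: [-2.5, -3.1, -1.6]
finger_gap: 0.0233
```

Run:
```python
from h import *
arc3(-342,6)
```

```text
t 24.57 ang -324.2 r 19.46 (loc 19.31) z 106.2 Frad -3.77 Ftan 1.40 Fz -1.6 tq [-0.64  0.6  -0.01] w [-0.0002  0.0004 -0.0004]
{"tx": 0.0008, "ty": -0.0001, "tz": -0.0006}  ang -327
{"tx": 0.0016, "ty": -0.0001, "tz": -0.0013}  ang -330
{"tx": 0.0024, "ty": -0.0001, "tz": -0.0018}  ang -333
{"tx": 0.0032, "ty": -0.0001, "tz": -0.0024}  ang -336
{"tx": 0.0041, "ty": -0.0001, "tz": -0.0030}  ang -339
{"tx": 0.0050, "ty": -0.0001, "tz": -0.0036}  ang -342
```

Emit:
jog_arm(rows=[{"tx": 0.0009,"ty": -0.0001,"tz": -0.0006,"wx": 0,"wy": 0,"wz": 0,"gripper": 255},{"tx": 0.0017,"ty": -0.0001,"tz": -0.0012,"wx": 0,"wy": 0,"wz": 0,"gripper": 255},{"tx": 0.0025,"ty": -0.0001,"tz": -0.0018,"wx": 0,"wy": 0,"wz": 0,"gripper": 255},{"tx": 0.0033,"ty": -0.0001,"tz": -0.0024,"wx": 0,"wy": 0,"wz": 0,"gripper": 255},{"tx": 0.0042,"ty": -0.0001,"tz": -0.003,"wx": 0,"wy": 0,"wz": 0,"gripper": 255},{"tx": 0.005,"ty": -0.0001,"tz": -0.0036,"wx": 0,"wy": 0,"wz": 0,"gripper": 255}])

```text
time_s: 25.32
ee_pos: [0.5926, 0.1937, 0.1064]
orientation: [0.702, -0.702, -0.085, 0.085]
wrist_force: [-2.2, -2.4, -1.7]
finger_gap: 0.0238
```

Run:
```python
from h import *
arc3(-360,6)
```

```text
t 25.32 ang -341.9 r 20.31 (loc 20.12) z 106.4 Frad -3.24 Ftan 0.34 Fz -1.7 tq [-0.38  0.6  -0.03] w [-0.0005  0.0006 -0.0001]
{"tx": 0.0007, "ty": 0.0001, "tz": -0.0008}  ang -345
{"tx": 0.0010, "ty": 0.0001, "tz": -0.0019}  ang -348
{"tx": 0.0014, "ty": 0.0001, "tz": -0.0029}  ang -351
{"tx": 0.0018, "ty": 0.0001, "tz": -0.0039}  ang -354
{"tx": 0.0021, "ty": 0.0001, "tz": -0.0049}  ang -357
{"tx": 0.0025, "ty": 0.0001, "tz": -0.0058}  ang -360
```

Emit:
jog_arm(rows=[{"tx": 0.0007,"ty": 0.0001,"tz": -0.0008,"wx": 0,"wy": 0,"wz": 0,"gripper": 255},{"tx": 0.001,"ty": 0.0001,"tz": -0.0019,"wx": 0,"wy": 0,"wz": 0,"gripper": 255},{"tx": 0.0014,"ty": 0.0001,"tz": -0.0029,"wx": 0,"wy": 0,"wz": 0,"gripper": 255},{"tx": 0.0018,"ty": 0.0001,"tz": -0.0039,"wx": 0,"wy": 0,"wz": 0,"gripper": 255},{"tx": 0.0021,"ty": 0.0001,"tz": -0.0049,"wx": 0,"wy": 0,"wz": 0,"gripper": 255},{"tx": 0.0025,"ty": 0.0001,"tz": -0.0058,"wx": 0,"wy": 0,"wz": 0,"gripper": 255}])

```text
time_s: 26.08
ee_pos: [0.5964, 0.1886, 0.1063]
orientation: [0.702, -0.702, -0.085, 0.085]
wrist_force: [-2.7, -0.2, -1.1]
finger_gap: 0.0235
```

Run:
```python
from h import *
arc3(-376,6)
```

```text
t 26.07 ang -360.2 r 19.47 (loc 19.30) z 106.3 Frad -2.31 Ftan 1.36 Fz -1.1 tq [-0.14  0.88  0.02] w [-0.0005  0.0005 -0.0001]
{"tx": 0.0004, "ty": -0.0000, "tz": -0.0008}  ang -363
{"tx": 0.0008, "ty": -0.0000, "tz": -0.0016}  ang -365
{"tx": 0.0011, "ty": -0.0000, "tz": -0.0025}  ang -368
{"tx": 0.0014, "ty": -0.0000, "tz": -0.0033}  ang -371
{"tx": 0.0017, "ty": -0.0000, "tz": -0.0042}  ang -373
{"tx": 0.0021, "ty": -0.0000, "tz": -0.0051}  ang -376
```

Emit:
jog_arm(rows=[{"tx": 0.0004,"ty": 0,"tz": -0.0008,"wx": 0,"wy": 0,"wz": 0,"gripper": 255},{"tx": 0.0008,"ty": 0,"tz": -0.0016,"wx": 0,"wy": 0,"wz": 0,"gripper": 255},{"tx": 0.0011,"ty": 0,"tz": -0.0025,"wx": 0,"wy": 0,"wz": 0,"gripper": 255},{"tx": 0.0014,"ty": 0,"tz": -0.0033,"wx": 0,"wy": 0,"wz": 0,"gripper": 255}])

```text
time_s: 26.58
ee_pos: [0.5985, 0.1857, 0.1062]
orientation: [0.702, -0.702, -0.085, 0.085]
wrist_force: [-3.6, -0.5, -1.2]
finger_gap: 0.0238
```

Run:
```python
from h import *
arc3(-380,1)
delta([.5806,.1774,.1063],13.8)
```

```text
t 26.57 ang -370.7 r 19.81 (loc 19.55) z 106.2 Frad -3.44 Ftan 1.05 Fz -1.2 tq [-0.19  0.92  0.05] w [-0.0005  0.0005 -0.0003]
{"tx": 0.0010, "ty": -0.0001, "tz": -0.0032}  ang -380
pose [0.5985 0.1857 0.1062] t [-0.0194 -0.0001 -0.0038] w [-0.0005  0.0005 -0.0003] rows 0.31601255215011426 0.0041783739837171485
```

The round is complete, from 0° to −370°. I'll move to the centre, then lift out.

Emit:
jog_arm(rows=[{"tx": -0.01,"ty": 0,"tz": -0.002,"wx": 0,"wy": 0,"wz": 0,"gripper": 255},{"tx": -0.0194,"ty": 0,"tz": -0.0038,"wx": 0,"wy": 0,"wz": 0,"gripper": 255},{"tx": -0.0194,"ty": 0,"tz": -0.0038,"wx": 0,"wy": 0,"wz": 0,"gripper": 255},{"tx": -0.0194,"ty": -0.03,"tz": -0.0038,"wx": 0,"wy": 0,"wz": 0,"gripper": 255},{"tx": -0.0194,"ty": -0.07,"tz": -0.0038,"wx": 0,"wy": 0,"wz": 0,"gripper": 255},{"tx": -0.0194,"ty": -0.095,"tz": -0.0038,"wx": 0,"wy": 0,"wz": 0,"gripper": 255},{"tx": -0.0194,"ty": -0.095,"tz": -0.0038,"wx": 0,"wy": 0,"wz": 0,"gripper": 255}])

```text
time_s: 27.45
ee_pos: [0.5823, 0.1781, 0.2033]
orientation: [0.703, -0.701, -0.087, 0.083]
wrist_force: [1.2, 0.4, -1.5]
finger_gap: 0.0236
```

Run:
```python
from h import *
ps();delta([.4983,-.1599,.2],13.8)
f=save('wrist','w9');save('scene','s9');g=load('w6')
a=f['img'][200:340,200:320,::-1];b=g['img'][200:340,200:320,::-1]
cv2.imwrite('pics/w9z.png',cv2.resize(np.clip(np.hstack([b,a]).astype(float)*1.8,0,255).astype(np.uint8),None,fx=3.3,fy=3.3,interpolation=cv2.INTER_CUBIC))
```

```text
t 27.45 r 0.0019 ang -12.6 z 0.2033 F [ 1.2333  0.4127 -1.4594] Frad 1.30 Ftan -0.10 tq [ 0.0322 -0.0031 -0.0139] tilt [0.0053 0.0014] p [0.5823 0.1781 0.2033]
pose [0.5823 0.1781 0.2033] t [-0.1623  0.002  -0.3082] w [-0.0014  0.0003  0.0053] rows 5.573145864978634 0.02966325143991717
```

View pics/w9z.png

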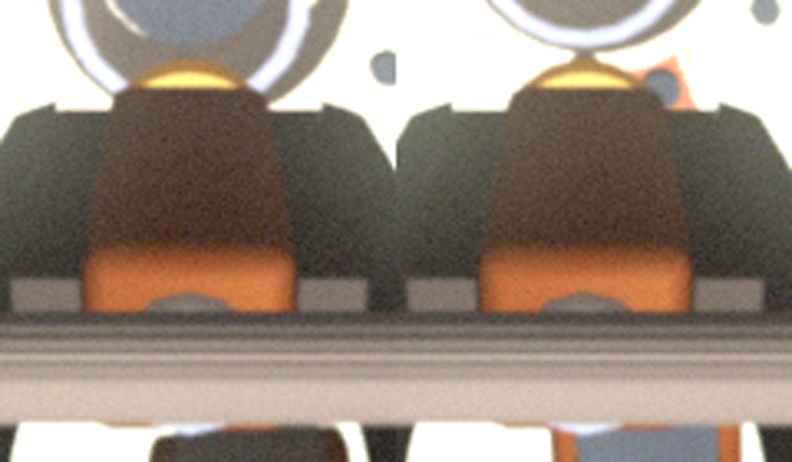

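The grip is unchanged: the handle, cap and collar have the same outline before (left) and after (right). I'm moving back over the stand.

Emit:
jog_arm(rows=[{"tx": -0.02,"ty": 0,"tz": -0.04,"wx": 0,"wy": 0,"wz": 0.005,"gripper": 255},{"tx": -0.048,"ty": 0,"tz": -0.092,"wx": 0,"wy": 0,"wz": 0.005,"gripper": 255},{"tx": -0.076,"ty": 0,"tz": -0.145,"wx": 0,"wy": 0,"wz": 0.005,"gripper": 255},{"tx": -0.104,"ty": 0,"tz": -0.198,"wx": 0,"wy": 0,"wz": 0.005,"gripper": 255},{"tx": -0.132,"ty": 0,"tz": -0.25,"wx": 0,"wy": 0,"wz": 0.005,"gripper": 255},{"tx": -0.155,"ty": 0,"tz": -0.293,"wx": 0,"wy": 0,"wz": 0.005,"gripper": 255},{"tx": -0.1623,"ty": 0.002,"tz": -0.308,"wx": 0,"wy": 0,"wz": 0.005,"gripper": 255},{"tx": -0.1623,"ty": 0.002,"tz": -0.308,"wx": 0,"wy": 0,"wz": 0.005,"gripper": 255}])

```text
time_s: 28.55
ee_pos: [0.4959, -0.1612, 0.1975]
orientation: [0.702, -0.702, -0.082, 0.087]
wrist_force: [1.0, 1.1, -1.2]
finger_gap: 0.0241
```

Run:
```python
from h import *
ps();delta([.4983,-.1599,.13],13.8)
```

```text
t 28.55 r 0.3491 ang -139.6 z 0.1975 F [ 0.9524  1.1319 -1.2088] Frad -1.33 Ftan 0.65 tq [ 0.1301 -0.      0.0224] tilt [-0.0071  0.0014] p [ 0.4959 -0.1612  0.1975]
pose [ 0.4959 -0.1612  0.1975] t [0.0031 0.0675 0.0006] w [-0.0014 -0.0015 -0.007 ] rows 1.0809593261061559 0.03932403154991645
```

Emit:
jog_arm(rows=[{"tx": 0.003,"ty": 0.03,"tz": 0.0006,"wx": -0.001,"wy": -0.0015,"wz": -0.007,"gripper": 255},{"tx": 0.003,"ty": 0.065,"tz": 0.0006,"wx": -0.001,"wy": -0.0015,"wz": -0.007,"gripper": 255},{"tx": 0.003,"ty": 0.065,"tz": 0.0006,"wx": -0.001,"wy": -0.0015,"wz": -0.007,"gripper": 255},{"tx": 0.003,"ty": 0.065,"tz": 0.0006,"wx": -0.001,"wy": -0.0015,"wz": -0.007,"gripper": 255}])

```text
time_s: 29.05
ee_pos: [0.4992, -0.1583, 0.1332]
orientation: [0.702, -0.702, -0.086, 0.085]
wrist_force: [0.5, -0.2, -1.1]
finger_gap: 0.0237
```

Run:
```python
from h import *
ps();delta([.4983,-.1599,.0843],13.8)
save('wrist','w10');save('scene','s10')
```

```text
t 29.05 r 0.3454 ang -139.2 z 0.1332 F [ 0.4701 -0.2202 -1.1246] Frad 0.10 Ftan 0.51 tq [ 0.1259 -0.0096 -0.0457] tilt [0.0014 0.0009] p [ 0.4992 -0.1583  0.1332]
pose [ 0.4992 -0.1583  0.1332] t [-0.0014  0.0489 -0.0013] w [-0.0009  0.0024  0.0014] rows 0.7831439806566358 0.015574802072112062
```

View pics/w10.png

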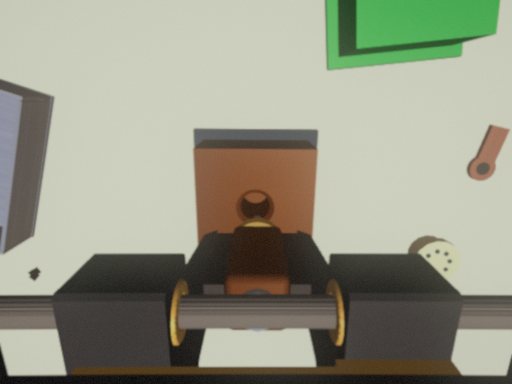

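The hole is at (256,207), in line with the tool. I'm lowering it.

Emit:
jog_arm(rows=[{"tx": -0.0014,"ty": 0.002,"tz": -0.0013,"wx": 0,"wy": 0.002,"wz": 0.001,"gripper": 255},{"tx": -0.0014,"ty": 0.012,"tz": -0.0013,"wx": 0,"wy": 0.002,"wz": 0.001,"gripper": 255},{"tx": -0.0014,"ty": 0.022,"tz": -0.0013,"wx": 0,"wy": 0.002,"wz": 0.001,"gripper": 255},{"tx": -0.0014,"ty": 0.032,"tz": -0.0013,"wx": 0,"wy": 0.002,"wz": 0.001,"gripper": 255},{"tx": -0.0014,"ty": 0.042,"tz": -0.0013,"wx": 0,"wy": 0.002,"wz": 0.001,"gripper": 255},{"tx": -0.0014,"ty": 0.045,"tz": -0.0013,"wx": 0,"wy": 0.002,"wz": 0.001,"gripper": 255},{"tx": -0.0014,"ty": 0.045,"tz": -0.0013,"wx": 0,"wy": 0.002,"wz": 0.001,"gripper": 255}])

```text
time_s: 30.02
ee_pos: [0.4984, -0.1608, 0.0885]
orientation: [0.702, -0.702, -0.085, 0.084]
wrist_force: [0.4, 0.2, -1.3]
finger_gap: 0.0237
```

Run:
```python
from h import *
ps();delta([.4983,-.1599,.0843],13.8)
```

```text
t 30.025 r 0.3480 ang -139.3 z 0.0885 F [ 0.3622  0.2134 -1.3025] Frad -0.29 Ftan 0.30 tq [0.0657 0.0472 0.0074] tilt [ 0.001 -0.   ] p [ 0.4984 -0.1608  0.0885]
pose [ 0.4984 -0.1608  0.0885] t [0.0001 0.0042 0.0009] w [ 0.     -0.0008  0.001 ] rows 0.06839463882129092 0.0070590426794788766
```

Emit:
jog_arm(rows=[{"tx": 0,"ty": 0.002,"tz": 0.0008,"wx": 0,"wy": 0,"wz": 0.001,"gripper": 255},{"tx": 0,"ty": 0.0035,"tz": 0.0008,"wx": 0,"wy": 0,"wz": 0.001,"gripper": 255},{"tx": 0,"ty": 0.0042,"tz": 0.0008,"wx": 0,"wy": 0,"wz": 0.001,"gripper": 255},{"tx": 0,"ty": 0.0042,"tz": 0.0008,"wx": 0,"wy": 0,"wz": 0.001,"gripper": 255}])

```text
time_s: 30.52
ee_pos: [0.4982, -0.16, 0.0844]
orientation: [-0.702, 0.702, 0.085, -0.085]
wrist_force: [0.2, -0.3, -1.3]
finger_gap: 0.0238
```

Run:
```python
from h import *
ps();delta([.4983,-.1599,.0843],13.8)
```

```text
t 30.525 r 0.3473 ang -139.3 z 0.0844 F [ 0.1545 -0.2872 -1.3417] Frad 0.24 Ftan 0.22 tq [ 0.0768  0.051  -0.0057] tilt [ 0.0001 -0.0001] p [ 0.4982 -0.16    0.0844]
pose [ 0.4982 -0.16    0.0844] t [0.0001 0.0001 0.0001] w [ 0.0001 -0.0009  0.0001] rows 0.0027295911185624294 0.0047693088556721285
```

Emit:
jog_arm(rows=[{"tx": 0,"ty": 0.0006,"tz": 0,"wx": 0,"wy": 0,"wz": 0,"gripper": 255},{"tx": 0,"ty": 0.0008,"tz": 0,"wx": 0,"wy": 0,"wz": 0,"gripper": 255},{"tx": 0,"ty": 0.0008,"tz": 0,"wx": 0,"wy": 0,"wz": 0,"gripper": 255}])

```text
time_s: 30.9
ee_pos: [0.4982, -0.16, 0.0843]
orientation: [-0.702, 0.702, 0.085, -0.085]
wrist_force: [-1.4, 0.4, 7.4]
finger_gap: 0.0237
```

Run:
```python
from h import *
ps()
```

```text
t 30.9 r 0.3473 ang -139.3 z 0.0843 F [-1.3632  0.3735  7.4372] Frad -0.04 Ftan -1.41 tq [0.1815 0.3473 0.0065] tilt [ 0.0004 -0.0006] p [ 0.4982 -0.16    0.0843]
```

The collar is resting on the block: z is 0.0843, as before, and Fz is up. I'm opening the gripper.

Emit:
jog_arm(rows=[{"tx": 0,"ty": 0,"tz": 0,"wx": 0,"wy": 0,"wz": 0,"gripper": 255},{"tx": 0,"ty": 0,"tz": 0,"wx": 0,"wy": 0,"wz": 0,"gripper": 150},{"tx": 0,"ty": 0,"tz": 0,"wx": 0,"wy": 0,"wz": 0,"gripper": 0},{"tx": 0,"ty": 0,"tz": 0,"wx": 0,"wy": 0,"wz": 0,"gripper": 0},{"tx": 0,"ty": 0,"tz": 0,"wx": 0,"wy": 0,"wz": 0,"gripper": 0},{"tx": 0,"ty": 0,"tz": 0,"wx": 0,"wy": 0,"wz": 0,"gripper": 0},{"tx": 0,"ty": 0,"tz": 0,"wx": 0,"wy": 0,"wz": 0,"gripper": 0},{"tx": 0,"ty": 0,"tz": 0,"wx": 0,"wy": 0,"wz": 0,"gripper": 0}])

```text
time_s: 31.9
ee_pos: [0.4982, -0.16, 0.0843]
orientation: [-0.702, 0.702, 0.085, -0.084]
wrist_force: [-0.8, -0.2, 0.3]
finger_gap: 0.0878
```

Run:
```python
from h import *
o=ps();print(o['finger_gap']);save('wrist','w11')
```

```text
t 31.9 r 0.3473 ang -139.3 z 0.0843 F [-0.8112 -0.1891  0.3357] Frad 0.38 Ftan -0.74 tq [ 0.0166 -0.0013  0.03  ] tilt [ 0.0005 -0.0006] p [ 0.4982 -0.16    0.0843]
0.08775878222582613
```

View pics/w11.png

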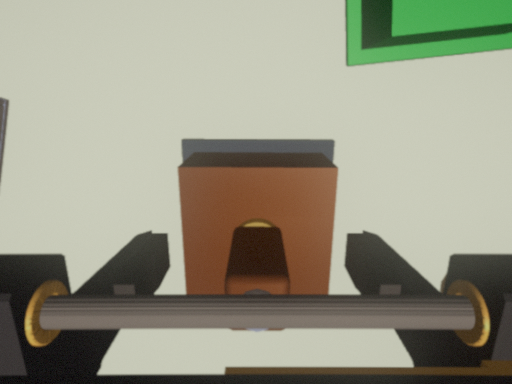

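The gripper is open and the tool stands upright in its stand. I'm retracting straight up.

Emit:
jog_arm(rows=[{"tx": 0,"ty": -0.03,"tz": 0,"wx": 0,"wy": 0,"wz": 0,"gripper": 0},{"tx": 0,"ty": -0.07,"tz": 0,"wx": 0,"wy": 0,"wz": 0,"gripper": 0},{"tx": 0,"ty": -0.12,"tz": 0,"wx": 0,"wy": 0,"wz": 0,"gripper": 0},{"tx": 0.01,"ty": -0.16,"tz": 0,"wx": 0,"wy": 0,"wz": 0,"gripper": 0},{"tx": 0.02,"ty": -0.165,"tz": 0,"wx": 0,"wy": 0,"wz": 0,"gripper": 0},{"tx": 0.02,"ty": -0.165,"tz": 0,"wx": 0,"wy": 0,"wz": 0,"gripper": 0},{"tx": 0.02,"ty": -0.165,"tz": 0,"wx": 0,"wy": 0,"wz": 0,"gripper": 0}])

```text
time_s: 32.83
ee_pos: [0.5162, -0.1552, 0.2478]
orientation: [0.702, -0.702, -0.084, 0.086]
wrist_force: [-0.0, -0.1, -0.7]
finger_gap: 0.0882
```

Run:
```python
from h import *
ps()
f=save('wrist','w12');s=save('scene','s12');d=save('side','d12')
a=f['img'][80:300,140:400,::-1]; 
cv2.imwrite('pics/z12.png',cv2.resize(np.hstack([a,cv2.resize(d['img'][165:220,250:315,::-1],(260,220),interpolation=cv2.INTER_CUBIC)]),None,fx=1.5,fy=1.5))
im=f['img'].astype(int);m=((im[:,:,2]-im[:,:,0])>8)&(im.sum(2)>250);m[:120]=0;m[200:]=0;m[:,:225]=0;m[:,290:]=0
ys,xs=np.nonzero(m);c=(xs.mean(),ys.mean());print('cap px',c,len(xs),onplane(f,*c,.108),tri([ray(f,*c),ray(S:=load('scene0'),214.9,198.4)])[0])
im=d['img'].astype(int);m=((im[:,:,2]-im[:,:,0])>15);ys,xs=np.nonzero(m[172:188,278:294]);print('side cap',xs.mean()+278,ys.mean()+172,len(xs),'was 286.5,179.5')
e=np.abs(s['img'].astype(int)-load('scene0')['img']).sum(2);cv2.imwrite('pics/diff.png',np.clip(e*3,0,255).astype(np.uint8))
```

```text
t 32.825 r 0.3388 ang -136.6 z 0.2478 F [-0.0058 -0.1254 -0.7487] Frad 0.12 Ftan 0.02 tq [ 0.0566  0.0096 -0.0397] tilt [-0.0029  0.0006] p [ 0.5162 -0.1552  0.2478]
cap px (np.float64(256.1448598130841), np.float64(165.61214953271028)) 214 [ 0.4983 -0.1601  0.108 ] [ 0.4989 -0.16    0.105 ]
side cap 286.5 179.5 8 was 286.5,179.5
```

View pics/z12.png

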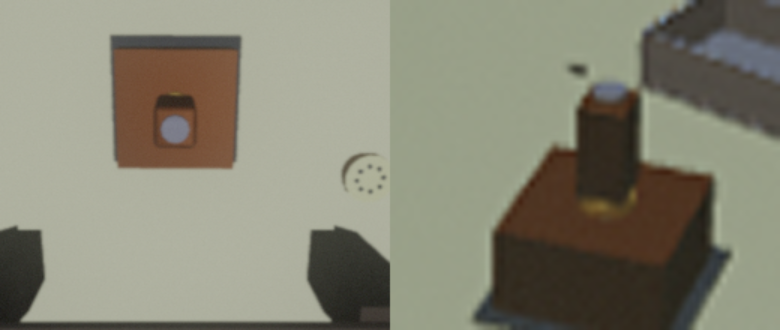

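View pics/d12.png

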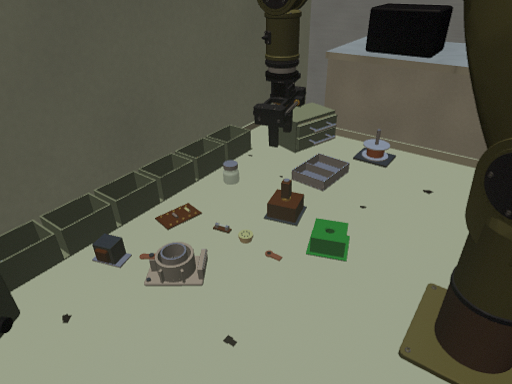

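View pics/s12.png

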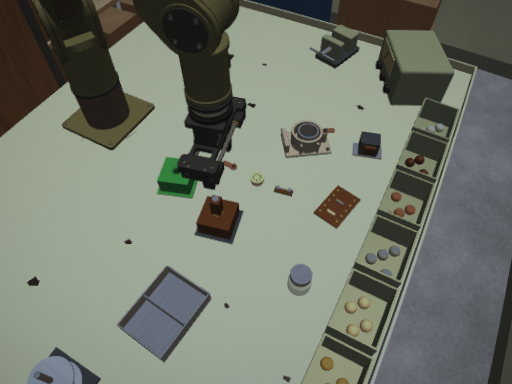

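The tool is back home: the cap is at the same side-view pixel as at the start (286.5,179.5), and the collar sits on the block. Nothing else has moved in the scene or side views, and the arm is clear. I'm handing in.

```bash
python3 -c "
from cell import ctrl
print(ctrl.close_job())"
```

```text
the job is handed in; nothing more can be done
None
```

I took the tool from the brown stand, ran its blade once clockwise round the bush's inside edge, put it back in its stand and let go. The job was handed in at about 33 s.

**The round:** The blade went in at the measured bush centre, with the point `blade` level with the edge and the collar about 10 mm above it. It ran from the lug side through 370° and stayed upright within about 0.5°.

**Press:** The force could only be read between short arcs, about 22 times, so peaks within an arc were not seen. The outward press read 1 to 5.7 N. The highest total horizontal force, with friction, was about 6.2 N, below the 8 N limit. Every reading showed contact, the lightest at about 1 N.

**Last checks:**
- **Tool home:** the cap is at the same side-view pixel as at the start, within 0.6 mm by the wrist camera. The collar rests on the block, where I felt about 7 N on seating.
- **Grip:** the tool looked the same in the jaws before and after the round, so it did not slew.
- **Other things:** nothing else had moved in the scene and side views, and the gripper is open and clear.

**What disagreed:**
- **Felt edge:** the edge felt slightly ten-sided rather than round. Its felt radius varied from about 19.5 to 20.3 mm, against the 19.0 mm expected. The fitted centre still agreed with the pictures within 0.1 mm.
- **Heights:** heights measured from two views came out 2 to 3 mm below those in the text. I went by the text, because the sizes seen at those heights and the height at which the tool seated both fitted it.

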